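Trim the toy sound boxes and pack them in the bail-arm tote

TASK

With the plastic tuning tool from its stand, never with the fingers, first turn the slotted screw on every sound box until the slot lines up with the ridges on the lid. Then stand the boxes upright on the floor of the tote, after that swing both bail arms fully in over it, and finally set the finned tray level, centred and square on them, its long side along the tote's. Hang the tool back upright in its stand at any time after trimming, leaving it there, and do not disturb the other things on the shelf.

Things in the scene. Friction and masses are not known exactly. Their poses are not given: they have to be found in the camera images.
- boxA: Loose sound box (may be absent), bright tin, 72 (its x) x 54 (its y) x 46 mm tall (z), 0.3 to 0.5 kg. Origin: centre of the underside. On its lid sits the slotted trimmer screw in the centre; a low black ridge (2 mm high) along the box's x axis at either end of the lid, in line with the screw's centre, is the mark. Pick it by the two 72 mm long sides (54 mm apart).
- headA: Brass slotted screw head of boxA, about 40 mm across, carried by the box. Origin: on its axis, at the level of the box lid (46 mm above the box's underside), z up. The slot runs along its x axis right across: 6.5 mm wide, its floor 3 mm and its top 10 mm above this origin. 
- trimA (a joint): Angle of that screw on the box, rad, anticlockwise from above positive, stops at -1.6 and 1.6; 0 = slot in line with the box's ridges. Friction (0.02 N m) holds it where it is left.
- boxB: Loose sound box (may be absent), bright tin, 72 (its x) x 54 (its y) x 46 mm tall (z), 0.3 to 0.5 kg. Origin: centre of the underside. On its lid sits the slotted trimmer screw in the centre; a low black ridge (2 mm high) along the box's x axis at either end of the lid, in line with the screw's centre, is the mark. Pick it by the two 72 mm long sides (54 mm apart).
- headB: Brass slotted screw head of boxB, about 40 mm across, carried by the box. Origin: on its axis, at the level of the box lid (46 mm above the box's underside), z up. The slot runs along its x axis right across: 6.5 mm wide, its floor 3 mm and its top 10 mm above this origin. 
- trimB (a joint): Angle of that screw on the box, rad, anticlockwise from above positive, stops at -1.6 and 1.6; 0 = slot in line with the box's ridges. Friction (0.02 N m) holds it where it is left.
- boxC: Loose sound box (may be absent), bright tin, 72 (its x) x 54 (its y) x 46 mm tall (z), 0.3 to 0.5 kg. Origin: centre of the underside. On its lid sits the slotted trimmer screw in the centre; a low black ridge (2 mm high) along the box's x axis at either end of the lid, in line with the screw's centre, is the mark. Pick it by the two 72 mm long sides (54 mm apart).
- headC: Brass slotted screw head of boxC, about 40 mm across, carried by the box. Origin: on its axis, at the level of the box lid (46 mm above the box's underside), z up. The slot runs along its x axis right across: 6.5 mm wide, its floor 3 mm and its top 10 mm above this origin. 
- trimC (a joint): Angle of that screw on the box, rad, anticlockwise from above positive, stops at -1.6 and 1.6; 0 = slot in line with the box's ridges. Friction (0.02 N m) holds it where it is left.
- tool: Loose plastic tuning tool, 130 mm long, 60 g, at first hanging upright in the stand. Origin: centre of the blade's lower edge; z up the tool. Blade 24 mm wide along its x, 4 mm thick along its y, 16 mm high; shank 14 mm across up to z = 55; round collar 46 mm across from z = 55 to 60; square 22 x 22 mm handle (flats across x and y) from z = 60 to 130.
- stand: Fixed wooden tool stand, 66 x 66 x 70 mm tall whose top has a square hole (about 32 mm) in the middle; hollow below down to 6 mm above its underside. Origin: centre of the underside. The tool hangs by its collar on the top, its blade edge then 15 mm above the stand's origin.
- tote: Fixed grey tin tote, outer 164 (its x) x 284 (its y) x 80 mm tall, walls and floor 6 mm. Origin: centre of the underside. Two dividers (4 mm thick, 25 mm high above the floor, at y = -46 and +46 mm) part it into three bays 88 mm long (y) and 152 mm wide (x), centred at y = -91, 0 and +91 mm (one box each, the box's x along the tote's y).
- bail_left (a joint): Steel bail arm at the tote's +y end: a U of 10 mm bar, 60 mm from hinge to crossbar; its hinge axis runs along the tote's x, at y = +105 mm, 86 mm above the tote's underside. 0 = swung out past the end (crossbar 0.35 rad above level), grows as it swings up and over; 2.79 = fully in, level over the mouth. Light (80 g), swings easily, falls to either stop.
- bail_left_bar (a point): Middle of that bail's crossbar (10 mm thick, about 158 mm long, along the tote's x).
- bail_right (a joint): Steel bail arm at the tote's -y end: a U of 10 mm bar, 60 mm from hinge to crossbar; its hinge axis runs along the tote's x, at y = -105 mm, 86 mm above the tote's underside. 0 = swung out past the end (crossbar 0.35 rad above level), grows as it swings up and over; 2.79 = fully in, level over the mouth. Light (80 g), swings easily, falls to either stop.
- bail_right_bar (a point): Middle of that bail's crossbar (10 mm thick, about 158 mm long, along the tote's x).
- tray: Loose grey tray, 130 (its x) x 200 (its y) x 30 mm tall, 0.3 to 0.5 kg, with an upright wooden fin in the middle to lift it by: 14 mm thick (x), 80 mm long (y), top 90 mm above the tray's underside. Origin: centre of the underside. On the swung-in bails its underside is 91 mm above the tote's origin.
- hammer: Bystander: jeweller's hammer lying flat, 190 mm hickory handle, 80 mm steel head. Origin near the middle of the handle, on the table.
- key_one: Bystander: flat brass winding key about 70 mm long lying on the table on the far side, nearer the jar.
- key_two: Bystander: a like brass winding key lying beside it, nearer the bus roof.
- jar: Bystander: cobalt glass jar with cork, 76 mm across, 96 mm tall. Origin under its centre.
- bus_roof: Bystander: green tin bus roof, 190 x 70 x 27 mm, lying flat. Origin under its centre.
Mind the look-alikes: they are no part of the job. What is shaped like the boxC but green or turquoise is not meant. What is shaped like the tool but black is not meant.

How it is judged (in metres and radians):
On the way, in this order (a step that is already met when the one before it is completed fails the run):
1. every box's slot is lined up with its ridges (angle between the x axis of headA and the x axis of boxA, either way round below 0.13 rad and angle between the x axis of headB and the x axis of boxB, either way round below 0.13 rad and angle between the x axis of headC and the x axis of boxC, either way round below 0.13 rad), for 0.2 s.
2. every box stands upright on the floor of the tote (x of boxA in the frame of tote between -0.05 and 0.05 m and y of boxA in the frame of tote between -0.112 and 0.112 m and z of each of boxA, boxB, boxC in the frame of tote below 0.016 m and angle between each of boxA, boxB, boxC's own z axis and vertical below 0.12 rad and x of boxB in the frame of tote between -0.05 and 0.05 m and y of boxB in the frame of tote between -0.112 and 0.112 m and x of boxC in the frame of tote between -0.05 and 0.05 m and y of boxC in the frame of tote between -0.112 and 0.112 m), for 0.2 s.
3. both bail arms are swung fully in (value of joint each of bail_left, bail_right above 2.65 rad), for 0.2 s.
4. the tray sits on the bail arms (x of tray in the frame of tote between -0.02 and 0.02 m and y of tray in the frame of tote between -0.025 and 0.025 m and z of tray in the frame of tote between 0.085 and 0.097 m and angle between tray's own z axis and vertical below 0.08 rad and angle between the x axis of tray and the x axis of tote, either way round below 0.17 rad), for 0.2 s.
At the end, for the whole second after the job is handed in: Slots within 0.13 rad of the ridges; boxes upright (0.12 rad) on the tote floor; bails at 2.65 rad or more; tray on them, underside 85-97 mm above the tote's, within 20 (x), 25 mm (y), 0.17 rad square, 0.08 level; tool hanging within 12 mm of the stand's centre, upright within 0.08 rad (all of step 1 and all of step 2 and all of step 3 and all of step 4 and horizontal distance between tool and stand below 0.012 m and z of tool in the frame of stand between 0.011 and 0.02 m and angle between tool's own z axis and vertical below 0.08 rad and linear speed of tray below 0.02 m/s); the robot touches nothing.
It fails at once if a screw is pushed by the fingers instead of the tuning tool (contact force between the fingers and headA above 3 N or contact force between the fingers and headB above 3 N or contact force between the fingers and headC above 3 N).
It fails at once if a bystander (hammer, keys, jar, bus roof) is moved by more than 40 mm (distance of any of hammer, key_one, key_two, jar, bus_roof from where it was at the start of the episode above 0.04 m).
Of boxA, boxB, boxC only 2 to 3 are there at a start; the rules pass over those that are not, and their reading is None.
At some moment in a run one of boxA, boxB, boxC may be knocked a few centimetres aside while the robot is not near it.
It also fails if it takes over 210 s, if anything falls off the work surface, if the arm or the gripper's body presses on something with over 40 N, if the wrist force passes 120 N, or if a joint passes its speed limit or range.

ROBOT

A 6-joint arm with a two-finger parallel gripper is mounted at the origin on the work surface. World frame = base frame: x ahead of the robot, y to its left, z up, the work surface at z = 0. Lengths are in mm, angles in degrees, forces in N, time in s.
With the tool pointing down it reaches from about 350 to 850 mm from the base axis. Payload 8.1 kg.
Tool frame: the origin (TCP) lies between the finger pads; the fingertips stand 22 mm ahead of it and the grasp point (between the pads) lies 3 mm ahead of it (r.nose_length is the z of the fingertips in the tool frame, in mm); z points along the fingers, x is the direction in which the jaws open and shut, and the axes are right-handed (so a half turn about z gives the same grasp; the last joint's range is limited). The gripper opens to 85 mm and grips with 20 to 120 N. Pads are 22 mm wide; open, the fingers measure 114 mm over their backs; the gripper's body (76 mm by 85 mm) begins 54 mm behind the grasp point. The pads swing forward as they close: fully open they stand 13 mm farther back than shut.
Start: joints at [-77.086, 7.471, 85.268, -0, 87.261, -4.893], TCP at [183.512, -571.252, 253.292] pointing down, gripper open.
Joint ranges: [-169.43, 169.43], [-51.17, 129.36], [1.28, 143.12], [-76.62, 256.62], [0, 156.53], [-152.29, 152.29]. Speed limits (degrees/s): [136.94, 136.94, 159.86, 180, 180, 180].

INTERFACE

Orientations are given as [roll, pitch, yaw] about the fixed x, y, z axes, in that order (R = Rz(yaw) Ry(pitch) Rx(roll)).
In Python, from bench import r gives the robot as it stands.
- The arm moves only by the shell command python3 -m jog 'ROWS' [FORCE]. ROWS is JSON, a list of rows, each a list of 5 numbers: the shift along the tool's x, y, z in m, then the turn about the tool's z in degrees, then the opening in per cent of the stroke, from 0 (shut) to 100 (fully open). A call has 1 to 8 rows; each row is the pose to reach, as a shift and turn from the pose measured when the call began, along the tool's axes at that moment; what a row does not reach only later rows make up. A row lasts 1/10 s, in which the tool goes at most 50 mm and 8.59 degrees, less where a joint would pass 70% of its speed; a pose out of reach is approached as far as the arm can. A call with a gripper value outside its range is refused whole. The fingers move at their own pace and stop on an object; FORCE is the grip in N (left out, the last holds). Time passes only in rows, so rows that repeat a pose let the fingers close. It gives the time, the measured TCP pose, the force and the opening at its end, in the units of the state.
- r.sense(): the state, without advancing time (a new reading comes with each control period).
- r.snapshot(name): name is "scene" or "top" or "wrist"; returns a dict with "image" (420x560x3 uint8, red, green, blue), "K" (3x3 intrinsics, pixels), "T" (4x4, takes a point from camera to world coordinates); the wrist camera has in their place "tool_from_camera" (4x4, takes a point from camera to tool coordinates, whose origin is the TCP and whose axes are the tool frame's). Camera axes: x right, y down, z forward; pixel columns grow to the right and rows downward; lengths in mm; the calibration is good to about 2 mm. A picture is of the moment at which its call begins: read the wrist's pose just before it. There is no depth.
- r.hand_in(): hands the job in, once; it reports no verdict.
Trained networks look in a picture, given as the dict that the camera call returned (one of the last four; its "shot" number tells which), for a name from the list of things; names that differ only in an ending like _2 or _b are one class to them, and where a whole thing is asked for, a point or a joint stands for the part that bears it (a point fixed in the world has none). Each returns a list of dicts, best first, with "conf" (0 to 1); they miss things now and then, are a little off and sometimes report something else, mostly with a low value. They report only what shows in the picture. A call takes as long as a camera call. They do not tell look-alikes from the thing itself.
- r.search_frame(picture, label): "bbox" ([left, top, right, bottom] in pixels, round what is visible of it).
- r.pinpoint(picture, label): "uv" ([column, row] in pixels: a listed point, or the origin of a listed thing).
The state is a dict: "time": time; "joint_pos": joint angles; "qd": joint speeds; "joint_efforts": joint torques, N m; "tool_pos": TCP position; "tcp_rot": TCP orientation; "ft_force": force on the tool from outside, world axes, zero at the start; "wrist_torque": the same for the moment, N m; "finger_gap": finger opening in mm.
Only numpy, scipy, OpenCV 4.12 (cv2) and the standard library are available. Lean on these libraries where they do the work, as an engineer would, in place of code of your own. Each camera call takes 0.05 s, during which the arm holds its last target. There are 200 camera calls.

## Working session

There is one attempt and no reset: what is moved stays moved. The work goes in short steps, Python scripts to look and compute and a shell command to move; the robot and the scene stay as the last step left them, time stands still between calls to the robot, and variables do not carry over. Pictures are saved under pics/ and viewed, about 12 in all and at most 16, crops included, and the job is handed in when it is done.

```bash
ls; mkdir -p pics; cat > h.py <<'E'
import numpy as np,cv2
from bench import r
from scipy.spatial.transform import Rotation as R
def toolT(s=None):
    s=s or r.sense(); T=np.eye(4); T[:3,:3]=R.from_euler('xyz',s['tcp_rot'],degrees=True).as_matrix(); T[:3,3]=s['tool_pos']; return T
def shot(n):
    T=toolT(); p=r.snapshot(n); p['W']=p['T'] if 'T' in p else T@p['tool_from_camera']; return p
def ray(p,uv,z):
    d=p['W'][:3,:3]@np.linalg.solve(p['K'],[uv[0],uv[1],1.]); o=p['W'][:3,3]; return o+d*(z-o[2])/d[2]
def proj(p,X):
    q=np.linalg.inv(p['W'])@np.append(X,1); q=p['K']@q[:3]; return q[:2]/q[2]
def save(p,name,box=None,scale=1):
    im=p['image']
    if box: im=im[box[1]:box[3],box[0]:box[2]]
    cv2.imwrite('pics/'+name,cv2.resize(im[:,:,::-1],None,fx=scale,fy=scale,interpolation=cv2.INTER_CUBIC))
E
python3 - <<'E'
from h import *
s=r.sense();print(s['time'],s['tool_pos'],s['tcp_rot'],s['ft_force'],s['finger_gap'])
a=shot('top');save(a,'top1.png',scale=1.4);b=shot('scene');save(b,'scene1.png',scale=1.4)
print(a['W'],b['W'])
for p,n in((a,'top'),(b,'scene')):
  for l in 'boxA headA tool stand tote tray bail_left_bar bail_right_bar'.split():
    print(n,l,[(np.round(x['uv']).tolist(),round(x['conf'],2)) for x in r.pinpoint(p,l)][:6])
E
```

```text
pics
0.0 [ 183.37753275 -570.76616461  252.24918686] [-1.79992030e+02  1.02460766e-01 -7.21928934e+01] [-0.04012699 -0.93212953 -0.45990601] 85.15234558804512
[[-2.35660095e-02 -9.85954945e-01  1.65340527e-01  2.86378480e+02]
 [-9.99685755e-01  2.46544145e-02  4.53329836e-03  5.88129714e+01]
 [-8.54600184e-03 -1.65181738e-01 -9.86226120e-01  1.53119246e+03]
 [ 0.00000000e+00  0.00000000e+00  0.00000000e+00  1.00000000e+00]] [[-7.05440174e-01  5.33504347e-01 -4.66612551e-01  1.05596928e+03]
 [ 7.08574639e-01  5.46287559e-01 -4.46645142e-01  5.39399966e+02]
 [ 1.66175062e-02 -6.45711247e-01 -7.63400841e-01  9.40347788e+02]
 [ 0.00000000e+00  0.00000000e+00  0.00000000e+00  1.00000000e+00]]
top boxA [([277.0, 204.0], 0.68)]
top headA [([282.0, 208.0], 0.39)]
top tool [([212.0, 202.0], 0.69), ([226.0, 303.0], 0.63), ([230.0, 272.0], 0.55), ([144.0, 208.0], 0.39)]
top stand [([228.0, 271.0], 0.59), ([211.0, 200.0], 0.35)]
top tote [([382.0, 224.0], 0.77)]
top tray [([211.0, 203.0], 0.75), ([446.0, 210.0], 0.54)]
top bail_left_bar [([340.0, 228.0], 0.68), ([275.0, 256.0], 0.49)]
top bail_right_bar [([445.0, 209.0], 0.57)]
scene boxA [([275.0, 248.0], 0.75)]
scene headA [([278.0, 242.0], 0.67)]
scene tool [([373.0, 238.0], 0.77), ([395.0, 220.0], 0.63)]
scene stand [([373.0, 242.0], 0.93)]
scene tote [([210.0, 174.0], 0.83)]
scene tray [([333.0, 312.0], 0.88)]
scene bail_left_bar [([256.0, 168.0], 0.82), ([372.0, 243.0], 0.61)]
scene bail_right_bar [([165.0, 122.0], 0.55), ([256.0, 346.0], 0.52), ([417.0, 372.0], 0.21)]
```

View pics/top1.png

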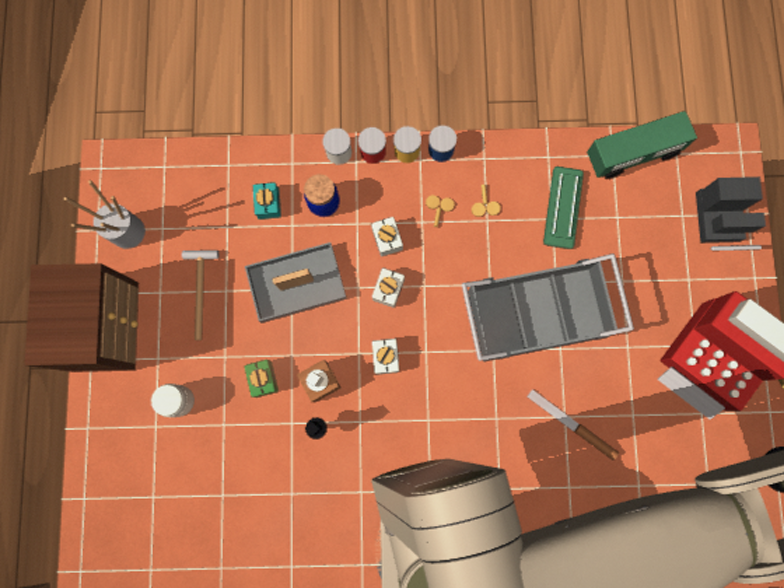

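View pics/scene1.png

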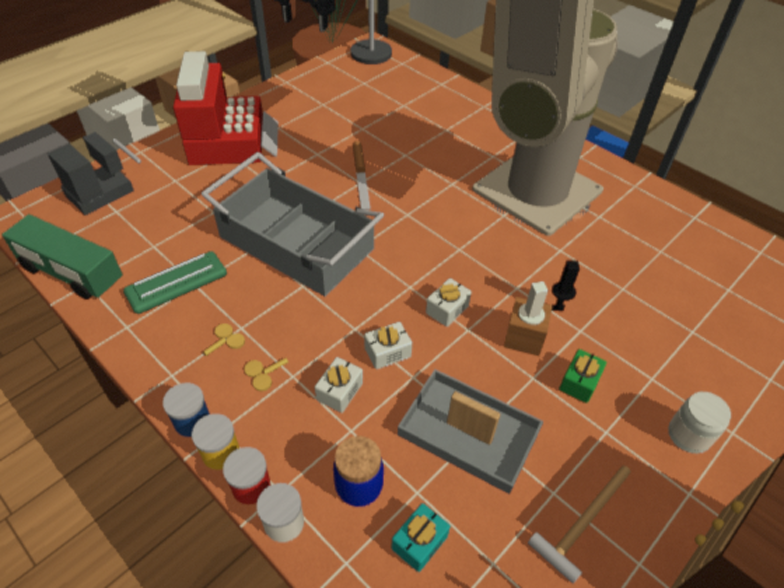

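The top view (pixels of the 1.4x picture) shows:
- **Boxes:** three bright tin ones at (388,236), (388,288) and (386,356). Green (260,378) and turquoise (266,198) are look-alikes.
- **Tool:** white, in the stand at (318,380). The black one at (316,428) is a look-alike.
- **Tote and tray:** tote at (547,307) with both bails out, tray at (297,283).

```bash
python3 - <<'E'
from h import *
a=shot('top')
for n,u,z in [('b1',(388,236),56),('b2',(388,288),56),('b3',(386,356),56),('stand',(318,380),130),('tote',(547,307),80),('tray',(297,280),60),('green',(260,378),50),('turq',(266,198),50),('black',(316,428),100),('jar',(322,195),96),('key1',(440,205),5),('key2',(486,205),5),('roof',(565,207),27)]:
    print(n,np.round(ray(a,np.array(u)/1.4,z)))
# tote rim corners
for u in [(465,285),(612,258),(632,330),(482,360)]: print('rim',np.round(ray(a,np.array(u)/1.4,80)))
p=shot('wrist');print(p['tool_from_camera'].round(2),p['K'])
save(a,'crop1.png',(170,120,300,320),3)
E
```

```text
b1 [678.  78.  56.]
b2 [561.  81.  56.]
b3 [412.  88.  56.]
stand [361. 226. 130.]
tote [ 507. -259.   80.]
tray [583. 279.  60.]
green [372. 360.  50.]
turq [775. 351.  50.]
black [264. 234. 100.]
jar [763. 219.  96.]
key1 [762. -43.   5.]
key2 [ 759. -149.    5.]
roof [ 743. -325.   27.]
rim [559. -85.  80.]
rim [ 610. -405.   80.]
rim [ 453. -436.   80.]
rim [ 397. -115.   80.]
[[   1.      0.      0.     -0.22]
 [  -0.      0.96    0.27  -68.56]
 [  -0.     -0.27    0.96 -120.  ]
 [   0.      0.      0.      1.  ]] [[342.26777472   0.         282.31285506]
 [  0.         342.26777472 207.10182182]
 [  0.           0.           1.        ]]
```

View pics/crop1.png

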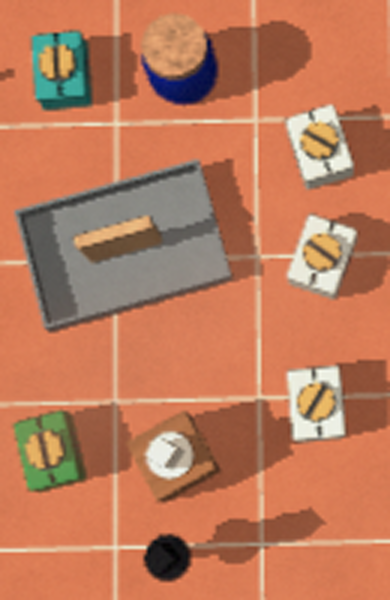

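The crop shows the three white boxes with slots skewed against their ridges, the white tool in the brown stand at crop (168,455), and the green, turquoise and black look-alikes clearly apart. Next I move the wrist camera over that area.

```bash
cat >> h.py <<'E'
def go(x,y,z,yaw,s=None):
    s=s or r.sense(); T=toolT(s); d=T[:3,:3].T@(np.array([x,y,z])-T[:3,3])/1000
    c=(s['tcp_rot'][2]-yaw+180)%360-180
    n=max(np.linalg.norm(d)/.05,abs(c)/8.59)
    print('row',d.round(4).tolist(),round(c,2),'rows>=%.1f'%n)
def st():
    s=r.sense(); print('t%.1f'%s['time'],s['tool_pos'].round(1),np.round(s['tcp_rot'],2),'F',np.round(s['ft_force'],1),'gap',round(s['finger_gap'],1),'j6',round(s['joint_pos'][5],1))
E
python3 -c "
from h import *
go(470,190,300,0)"; python3 -m jog --help | head -5
```

```text
row [-0.6371, -0.5056, -0.0467] -72.19 rows>=16.3invalid input: not JSON, or not a number
```

```bash
python3 -m jog '[[-0.3,-0.25,-0.047,-34,100],[-0.3,-0.25,-0.047,-34,100],[-0.3,-0.25,-0.047,-34,100],[-0.3,-0.25,-0.047,-34,100],[-0.637,-0.506,-0.047,-72,100],[-0.637,-0.506,-0.047,-72,100],[-0.637,-0.506,-0.047,-72,100],[-0.637,-0.506,-0.047,-72,100]]'; python3 -c "
from h import *
go(470,190,300,0)"
```

```text
time: 1.8
tool_pos: [327.2, -197.8, 285.0]
tcp_rot: [180.0, -0.1, -3.5]
ft_force: [1.1, -0.8, -0.3]
finger_gap: 85.3
row [0.1189, -0.3958, -0.0151] -3.5 rows>=8.3
```

```bash
python3 -m jog '[[0.119,-0.396,-0.015,-3.5,100],[0.119,-0.396,-0.015,-3.5,100],[0.119,-0.396,-0.015,-3.5,100],[0.119,-0.396,-0.015,-3.5,100],[0.119,-0.396,-0.015,-3.5,100],[0.119,-0.396,-0.015,-3.5,100],[0.119,-0.396,-0.015,-3.5,100],[0.119,-0.396,-0.015,-3.5,100]]' >/dev/null; python3 -m jog '[[0,0,0,0,100],[0,0,0,0,100]]' >/dev/null; python3 - <<'E'
from h import *
st();p=shot('wrist');save(p,'w1.png',scale=1.4)
for l,z in (('boxA',0),('headA',46),('tool',15),('stand',0)):
    print(l,[(np.round(x['uv']).tolist(),round(x['conf'],2),ray(p,x['uv'],z)[:2].round(0).tolist()) for x in r.pinpoint(p,l)][:6])
E
```

```text
t2.8 [464.9 179.  299.3] [ 1.7993e+02 -5.0000e-02  1.9000e-01] F [-0.3 -0.3  0.3] gap 85.3 j6 15.0
boxA [([360.0, 243.0], 0.61, [567.0, 81.0])]
headA [([369.0, 254.0], 0.57, [567.0, 84.0])]
tool [([114.0, 120.0], 0.83, [272.0, 236.0]), ([192.0, 124.0], 0.65, [361.0, 232.0])]
stand [([201.0, 119.0], 0.57, [368.0, 237.0]), ([242.0, 247.0], 0.52, [411.0, 75.0])]
```

View pics/w1.png

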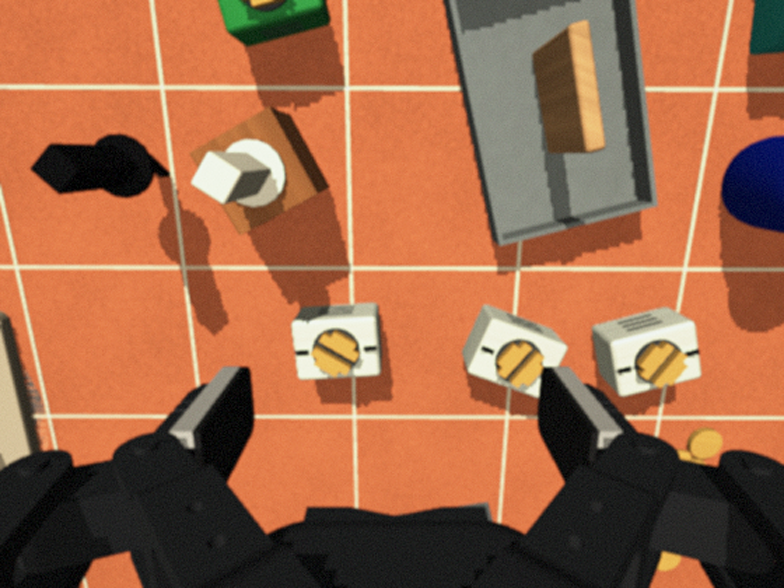

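White tool at (230,178) in the brown stand, black look-alike at (90,165); the three bright boxes at (337,345), (515,350), (648,352), all skewed. I'll move the camera straight above the stand.

```bash
python3 -m jog '[[-0.104,0,0.03,0,100],[-0.104,0,0.03,0,100],[-0.104,0,0.03,0,100],[-0.104,0,0.03,0,100],[-0.104,0,0.03,0,100],[-0.104,0,0.03,0,100]]' ; python3 - <<'E'
from h import *
p=shot('wrist');st()
for l,z in (('tool',15),('stand',0)):
    print(l,[(np.round(x['uv']).tolist(),round(x['conf'],2),ray(p,x['uv'],z)[:2].round(0).tolist()) for x in r.pinpoint(p,l)][:6])
c=proj(p,[361,228,70]).round().astype(int);print(c)
b=(max(c[0]-70,0),max(c[1]-70,0),c[0]+70,c[1]+70);print(b);save(p,'w2.png',b,4)
np.save('w2.npy',p['image']);np.save('w2W.npy',p['W'])
E
```

```text
time: 3.65
tool_pos: [362.7, 176.7, 271.2]
tcp_rot: [-180.0, -0.3, -0.1]
ft_force: [0.8, 0.0, 0.2]
finger_gap: 85.2
t3.7 [362.6 176.8 270.9] [ 1.7999e+02 -2.6000e-01 -1.4000e-01] F [ 0.2 -0.1  0. ] gap 85.3 j6 18.9
tool [([192.0, 119.0], 0.8, [268.0, 237.0]), ([282.0, 125.0], 0.74, [363.0, 231.0])]
stand []
[280 130]
(np.int64(210), np.int64(60), np.int64(350), np.int64(200))
```

View pics/w2.png

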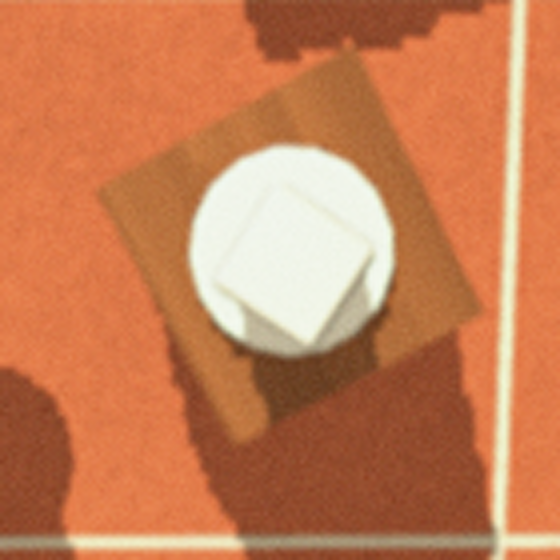

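```bash
python3 - <<'E'
from h import *
p=dict(W=np.load('w2W.npy'),K=np.array([[342.26777472,0,282.31285506],[0,342.26777472,207.10182182],[0,0,1]]))
o=np.array([210,60])
f=lambda u,z:ray(p,(np.array(u)-1.5)/4+o,z)[:2]
S=np.array([f(u,70) for u in [(97,190),(350,47),(482,312),(242,445)]]);print('stand',S.mean(0),[np.linalg.norm(S[i]-S[i-1]).round(1) for i in range(4)],[np.degrees(np.arctan2(*(S[i]-S[i-1])[::-1])).round(1) for i in range(4)])
H=np.array([f(u,145) for u in [(290,185),(374,245),(308,346),(214,285)]]);print('handle',H.mean(0),[np.linalg.norm(H[i]-H[i-1]).round(1) for i in range(4)],[np.degrees(np.arctan2(*(H[i]-H[i-1])[::-1])).round(1) for i in range(4)])
print('collar',f((292,250),75))
go(363,231,200,-35)
E
```

```text
stand [364.06238275 234.80778476] [np.float64(66.2), np.float64(64.1), np.float64(65.0), np.float64(63.7)] [np.float64(118.9), np.float64(27.9), np.float64(-61.5), np.float64(-151.1)]
handle [364.18689243 235.08115927] [np.float64(21.5), np.float64(17.8), np.float64(20.9), np.float64(19.7)] [np.float64(51.5), np.float64(-34.5), np.float64(-123.4), np.float64(147.2)]
collar [363.82488659 235.55918406]
row [0.0005, -0.0542, 0.0704] 34.88 rows>=4.1
```

Handle centre (364,235), collar and stand agree within 1 mm; handle yaw ≈ -35°.

```bash
python3 -m jog '[[0.0015,-0.058,0.07,35,100],[0.0015,-0.058,0.07,35,100],[0.0015,-0.058,0.07,35,100],[0.0015,-0.058,0.07,35,100],[0.0015,-0.058,0.07,35,100],[0.0015,-0.058,0.07,35,100],[0.0015,-0.058,0.07,35,100]]' ; python3 -c "
from h import *
go(364.2,235.2,112,-35)"
```

```text
time: 4.5
tool_pos: [364.4, 234.7, 200.7]
tcp_rot: [-179.9, -0.2, -34.9]
ft_force: [-1.3, 0.6, -0.6]
finger_gap: 85.6
row [-0.0007, -0.0001, 0.0887] 0.05 rows>=1.8
```

```bash
python3 -m jog '[[0,0,0.03,0,100],[0,0,0.06,0,100],[0,0,0.088,0,100],[0,0,0.088,0,100],[0,0,0.088,0,100]]' |grep -E 'pos|force'; python3 -m jog '[[0,0,0,0,10],[0,0,0,0,10],[0,0,0,0,10],[0,0,0,0,10],[0,0,0,0,10],[0,0,0,0,10],[0,0,0,0,10],[0,0,0,0,10]]' 60; python3 -m jog '[[0,0,-0.04,0,10],[0,0,-0.08,0,10],[0,0,-0.12,0,10],[0,0,-0.12,0,10],[0,0,-0.12,0,10]]'; python3 - <<'E'
from h import *
st();p=shot('wrist');c=proj(p,toolT()[:3,3]+[0,0,-97]).round().astype(int);print(c);save(p,'w3.png',scale=1.4)
E
```

```text
tool_pos: [364.7, 234.6, 113.1]
ft_force: [0.7, -0.3, 0.9]
time: 5.8
tool_pos: [365.2, 234.8, 113.9]
tcp_rot: [-179.9, -0.2, -34.9]
ft_force: [-0.0, -0.5, 6.3]
finger_gap: 21.4
time: 6.3
tool_pos: [365.2, 235.1, 234.6]
tcp_rot: [-179.8, -0.3, -34.9]
ft_force: [-1.0, -0.7, -1.5]
finger_gap: 21.7
t6.3 [365.2 235.1 234.6] [-179.75   -0.26  -34.88] F [-1.  -0.7 -1.5] gap 21.7 j6 61.0
[281 219]
```

View pics/w3.png

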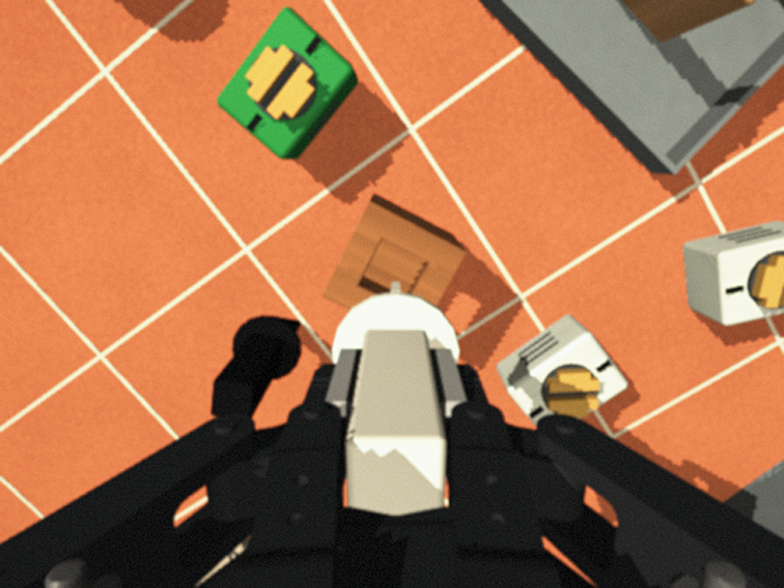

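The tool is held straight. The thin blade edge at (396,290) is about 6 px wide and points up the image, so the blade's width lies along the gripper's y. Next: measure the near box with the camera straight above it.

```bash
cat >> h.py <<'E'
def patch(p,c,z,half=45,s=5):
    g=[(-half,-half),(half,-half),(half,half),(-half,half)]  # world dx,dy ; patch: col=x, row=-y
    src=np.float32([proj(p,[c[0]+a,c[1]+b,z]) for a,b in g])
    dst=np.float32([((a+half)*s,(half-b)*s) for a,b in g])
    return cv2.warpPerspective(p['image'],cv2.getPerspectiveTransform(src,dst),(2*half*s,2*half*s),flags=cv2.INTER_CUBIC)
def look(p,c,name,half=45,s=5):
    "head centre/slot angle from patch at z=56, box angle from ridges at z=48"
    for _ in range(2):
        im=patch(p,c,56,half,s); hsv=cv2.cvtColor(im,cv2.COLOR_RGB2HSV)
        m=cv2.inRange(hsv,(12,90,60),(35,255,255))
        k=cv2.getStructuringElement(cv2.MORPH_ELLIPSE,(45,45)); m2=cv2.morphologyEx(cv2.copyMakeBorder(m,60,60,60,60,cv2.BORDER_CONSTANT),cv2.MORPH_CLOSE,k)[60:-60,60:-60]
        cs=cv2.findContours(m2,cv2.RETR_EXTERNAL,cv2.CHAIN_APPROX_NONE)[0]
        cs=[q for q in cs if cv2.contourArea(q)>15**2*2*s*s]
        q=min(cs,key=lambda q:np.linalg.norm(np.mean(q[:,0],0)-half*s))
        (cx,cy),rad=cv2.minEnclosingCircle(cv2.convexHull(q))
        c=(c[0]+cx/s-half,c[1]+half-cy/s)
    im=patch(p,c,56,half,s); g=cv2.cvtColor(im,cv2.COLOR_RGB2GRAY).astype(float)
    Y,X=np.mgrid[:2*half*s,:2*half*s]; X=(X-half*s)/s; Y=(half*s-Y)/s
    disk=np.hypot(X,Y)<16
    best=max(((g[disk&(abs(-np.sin(t)*X+np.cos(t)*Y-o)>3.2)].mean()-g[disk&(abs(-np.sin(t)*X+np.cos(t)*Y-o)<2.5)].mean(),np.degrees(t),o) for t in np.radians(np.arange(-90,90,1)) for o in np.arange(-4,4.1,.5)))
    # box rectangle
    im2=patch(p,c,46,half,s); h2=cv2.cvtColor(im2,cv2.COLOR_RGB2GRAY).astype(float)
    rid=max(((h2[(abs(abs(np.cos(t)*X+np.sin(t)*Y)-32)<3)&(abs(abs(-np.sin(t)*X+np.cos(t)*Y-o)-5)<2)].mean()-h2[(abs(abs(np.cos(t)*X+np.sin(t)*Y)-31)<3)&(abs(-np.sin(t)*X+np.cos(t)*Y-o)<.9)].mean(),np.degrees(t),o) for t in np.radians(np.arange(-90,90,1)) for o in np.arange(-4,4.1,.5)))
    print(name,'head',np.round(c,1),'rad',round(rad/s,1),'slot',np.round(best,1),'ridge',np.round(rid,1))
    v=cv2.resize(np.hstack([im,im2]),(800,400))
    for i,(q,t,o) in enumerate((best,rid)):
        t=np.radians(t);f=400/(2*half);n=np.array([-np.sin(t),np.cos(t)])*o;d=np.array([np.cos(t),np.sin(t)])*40
        a,b=n-d,n+d; cv2.line(v,(int(200+400*i+a[0]*f),int(200-a[1]*f)),(int(200+400*i+b[0]*f),int(200-b[1]*f)),(255,0,255),1)
    cv2.imwrite('pics/'+name+'.png',v[:,:,::-1]); return c,best[1],rid[1],best[2]
E
python3 -c "
from h import *
go(373,32,190,-35)"
```

```text
row [0.1228, 0.1614, 0.0432] 0.12 rows>=4.1
```

```bash
python3 -m jog '[[0.123,0.161,0,0,10],[0.123,0.161,0,0,10],[0.123,0.161,0,0,10],[0.123,0.161,0,0,10],[0.123,0.161,0.043,0,10],[0.123,0.161,0.043,0,10],[0.123,0.161,0.043,0,10],[0.123,0.161,0.043,0,10]]' >/dev/null;python3 - <<'E'
from h import *
st();p=shot('wrist');look(p,(412,88),'b3')
print([(np.round(x['uv']).tolist(),round(x['conf'],2),ray(p,x['uv'],46)[:2].round(1).tolist()) for x in r.pinpoint(p,'headA')])
E
```

```text
t7.2 [373.6  33.2 191. ] [-179.88   -0.18  -34.77] F [0.8 0.3 0.1] gap 21.6 j6 32.0
b3 head [422.2  88.2] rad 44.9 slot [125.9 -32.   -2.5] ridge [65.1  7.   4. ]
[]
```

View pics/b3.png

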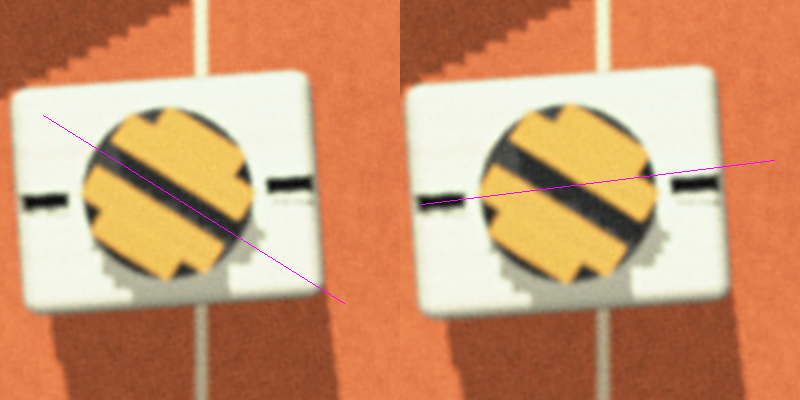

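```bash
sed -i 's/(12,90,60)/(16,90,90)/' h.py; python3 - <<'E'
from h import *
p=shot('wrist');im=p['image'];hsv=cv2.cvtColor(patch(p,(412,88),56),cv2.COLOR_RGB2HSV)
print(hsv[225+40,225-10],hsv[20,400])
look(p,(412,88),'b3b')
E
```

```text
[ 21 157 240] [ 10 173 227]
b3b head [418.1  70.1] rad 39.0 slot [28.1 60.  -3.5] ridge [89.3 36.   4. ]
```

View pics/b3b.png

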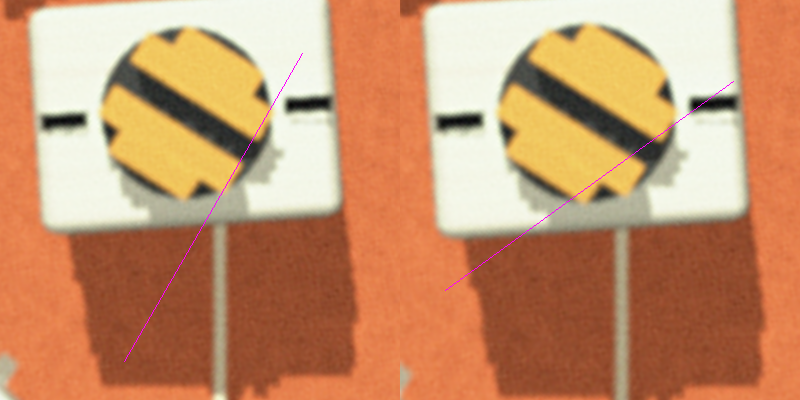

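```bash
sed -i 's/(16,90,90)/(17,125,130)/; s/max_dummy//' h.py; python3 - <<'E'
from h import *
p=shot('wrist')
look(p,(412,88),'b3c')
E
```

```text
b3c head [415.2  89.6] rad 19.2 slot [141.8 -32.    0. ] ridge [191.8   4.    0.5]
```

```bash
python3 -c "
from h import *
go(473,54,190,58)"
```

```text
row [0.0694, -0.0736, 0.0019] -92.76 rows>=10.8
```

```bash
python3 -m jog '[[0.069,-0.074,0,-46,10],[0.069,-0.074,0,-46,10],[0.069,-0.074,0,-46,10],[0.069,-0.074,0,-46,10],[0.069,-0.074,0,-46,10],[0.069,-0.074,0,-46,10],[0.069,-0.074,0,-46,10]]' >/dev/null; python3 -m jog '[[0,0,0,-46.8,10],[0,0,0,-46.8,10],[0,0,0,-46.8,10],[0,0,0,-46.8,10],[0,0,0,-46.8,10],[0,0,0,-46.8,10],[0,0,0,-46.8,10]]' >/dev/null;python3 - <<'E'
from h import *
st();p=shot('wrist')
c,sl,ri,o=look(p,(415,89),'b3d')
R1=lambda y:np.array([[np.cos(y),np.sin(y)],[np.sin(y),-np.cos(y)]])
a,b=R1(np.radians(-34.77)),R1(np.radians(r.sense()['tcp_rot'][2]))
print('e tool',np.linalg.solve(a-b,np.array([415.2,89.6])-c))
E
```

```text
t8.8 [473.5  55.6 192.9] [179.66  -0.19  58.15] F [ 0.3  0.6 -0.2] gap 21.1 j6 -57.6
b3d head [415.   89.6] rad 19.3 slot [137.5 -32.    0.5] ridge [190.2   4.    0.5]
e tool [ 0.02781157 -0.13529103]
```

```bash
python3 -c "
from h import *
go(415.1,89.6,165,58)"
```

```text
row [-0.0021, -0.0677, 0.0274] 0.0 rows>=1.5
```

```bash
python3 -m jog '[[-0.002,-0.068,0,0,10],[-0.002,-0.068,0,0,10],[-0.002,-0.068,0.027,0,10],[-0.002,-0.068,0.027,0,10],[-0.002,-0.068,0.027,0,10]]' >/dev/null; python3 - <<'E'
from h import *
st();go(415.1,89.6,150,58);st();go(415.1,89.6,150,58)
p=shot('wrist');save(p,'hov.png',scale=1.2)
E
```

```text
t9.3 [414.6  89.8 165.5] [ 1.7972e+02 -1.5000e-01  5.7910e+01] F [ 0.8 -0.1 -0.2] gap 21.5 j6 -52.6
row [0.0, 0.0005, 0.0155] -0.09 rows>=0.3
t9.3 [414.6  89.8 165.5] [ 1.7972e+02 -1.5000e-01  5.7910e+01] F [ 0.8 -0.1 -0.2] gap 21.5 j6 -52.6
row [0.0, 0.0005, 0.0155] -0.09 rows>=0.3
```

View pics/hov.png

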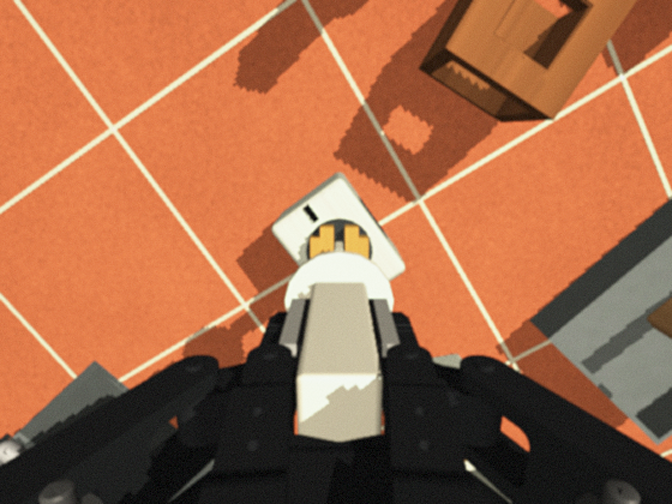

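The blade tip at (340,247) sits in line over the slot. I descend and check the force.

```bash
python3 -m jog '[[0,0.0005,0.005,0,10],[0,0.0005,0.010,0,10],[0,0.0005,0.015,0,10],[0,0.0005,0.015,0,10]]';  python3 -m jog '[[0,0,0,-8,10],[0,0,0,-16,10],[0,0,0,-24,10],[0,0,0,-32,10],[0,0,0,-40,10],[0,0,0,-42,10],[0,0,0,-42,10],[0,0,0,-42,10]]'; python3 -m jog '[[0,0,-0.02,0,10],[0,0,-0.04,0,10],[0,0,-0.04,0,10]]'|grep -E 'pos|force'; python3 - <<'E'
from h import *
st();y=np.radians(r.sense()['tcp_rot'][2]);go(415+68*np.sin(y),89.6-68*np.cos(y),190,np.degrees(y))
E
```

```text
time: 9.75
tool_pos: [415.3, 89.4, 150.3]
tcp_rot: [179.7, -0.1, 57.9]
ft_force: [-0.6, -0.2, -1.6]
finger_gap: 21.2
time: 10.55
tool_pos: [415.2, 89.4, 150.2]
tcp_rot: [179.7, 0.1, 99.8]
ft_force: [0.5, 1.1, -1.3]
finger_gap: 21.5
tool_pos: [416.8, 89.5, 193.2]
ft_force: [-0.2, 0.6, -0.9]
t10.8 [416.8  89.5 193.2] [1.7942e+02 1.0000e-01 9.9740e+01] F [-0.2  0.6 -0.9] gap 21.5 j6 -94.5
row [0.0004, 0.0662, 0.0039] 0.0 rows>=1.3
```

```bash
python3 -m jog '[[0,0.066,0,0,10],[0,0.066,0,0,10],[0,0.066,0,0,10],[0,0.066,0,0,10]]'|grep -E 'pos|force'; python3 - <<'E'
from h import *
p=shot('wrist');look(p,(415,89),'b3e')
go(561+68*np.sin(1.74),81-68*np.cos(1.74),190,100)
E
```

```text
tool_pos: [481.3, 100.6, 192.8]
ft_force: [-0.2, -0.7, -0.4]
b3e head [414.6  89.2] rad 19.1 slot [152.    3.    0.5] ridge [191.4   5.    0.5]
row [-0.0327, 0.1434, 0.0042] -0.29 rows>=2.9
```

b3 is trimmed (slot 3°, ridge 5°). Now box 2.

```bash
python3 -m jog '[[-0.033,0.143,0,0,10],[-0.033,0.143,0,0,10],[-0.033,0.143,0,0,10],[-0.033,0.143,0,0,10],[-0.033,0.143,0,0,10],[-0.033,0.143,0,0,10]]'|grep -E 'pos|force'; python3 - <<'E'
from h import *
p=shot('wrist');c,s,ri,o=look(p,(564,82),'b2a');st()
go(c[0],c[1],165,s+90)
E
```

```text
tool_pos: [626.5, 92.2, 194.4]
ft_force: [-0.1, -0.3, 0.1]
b2a head [568.8  80.3] rad 19.1 slot [145.4  53.    0.5] ridge [193.9 -21.    0. ]
t11.9 [626.6  92.4 195. ] [1.7949e+02 1.0000e-01 9.9720e+01] F [-0.5 -0.3  0.6] gap 21.5 j6 -95.9
row [-0.0021, -0.0592, 0.0295] -43.28 rows>=5.0
```

```bash
python3 -m jog '[[-0.002,-0.059,0,-43.3,10],[-0.002,-0.059,0,-43.3,10],[-0.002,-0.059,0.0,-43.3,10],[-0.002,-0.059,0,-43.3,10],[-0.002,-0.059,0.0,-43.3,10],[-0.002,-0.059,0.029,-43.3,10],[-0.002,-0.059,0.029,-43.3,10],[-0.002,-0.059,0.029,-43.3,10]]'|grep -E 'pos|force'; python3 -c "
from h import *
st();go(568.8,80.3,150,143)"
```

```text
tool_pos: [567.8, 80.6, 166.0]
ft_force: [-0.8, 0.7, -0.2]
t12.8 [567.8  80.6 166. ] [179.72   0.39 142.99] F [-0.8  0.7 -0.2] gap 21.2 j6 -140.0
row [-0.0008, 0.0003, 0.016] -0.01 rows>=0.3
```

```bash
python3 -m jog '[[0,0.0003,0.005,0,10],[0,0.0003,0.010,0,10],[0,0.0003,0.016,0,10],[0,0.0003,0.016,0,10]]'
```

```text
time: 13.15
tool_pos: [567.5, 80.8, 148.9]
tcp_rot: [179.8, 0.3, 143.0]
ft_force: [0.7, -1.0, -1.3]
finger_gap: 21.2
```

```bash
python3 -m jog '[[0,0,0,8,10],[0,0,0,16,10],[0,0,0,24,10],[0,0,0,32,10],[0,0,0,40,10],[0,0,0,40,10]]';python3 -m jog '[[0.0,0,0,8,10],[0.0,0,0,16,10],[0,0,0,24,10],[0,0,0,32,10],[0,0,0,40,10],[0,0,0,40,10],[0,0,0,40,10]]'; python3 -m jog '[[0,0,-0.02,0,10],[0,0,-0.042,0,10],[0,0,-0.042,0,10]]'|grep -E 'pos|force'; python3 - <<'E'
from h import *
st();y=np.radians(r.sense()['tcp_rot'][2]);go(568+68*np.sin(y),80.6-68*np.cos(y),190,np.degrees(y))
E
```

```text
time: 13.75
tool_pos: [567.6, 80.7, 148.9]
tcp_rot: [179.6, 0.1, 102.8]
ft_force: [0.5, -0.3, -0.9]
finger_gap: 21.2
time: 14.45
tool_pos: [567.6, 80.8, 148.9]
tcp_rot: [179.7, -0.2, 63.2]
ft_force: [0.5, 0.6, -1.4]
finger_gap: 21.3
tool_pos: [569.3, 80.8, 194.5]
ft_force: [1.3, 0.3, 0.1]
t14.8 [569.3  80.8 194.5] [179.36  -0.31  63.52] F [1.3 0.3 0.1] gap 21.6 j6 -60.5
row [-0.0008, 0.0668, 0.0053] 0.0 rows>=1.3
```

```bash
python3 -m jog '[[0,0.066,0,0,10],[0,0.066,0,0,10],[0,0.066,0,0,10],[0,0.066,0,0,10]]'|grep -E 'pos|force'; python3 - <<'E'
from h import *
p=shot('wrist');look(p,(568,80),'b2b');
go(680+68*np.sin(1.74),78-68*np.cos(1.74),190,100)
E
```

```text
tool_pos: [628.0, 51.2, 194.0]
ft_force: [-0.1, -0.4, -0.3]
b2b head [568.5  79.8] rad 19.2 slot [144.7 -22.    0.5] ridge [188.4 -21.    0. ]
row [0.087, 0.09, 0.0054] -36.38 rows>=4.2
```

Box 2 is trimmed (-22° against -21°). Box 1 next.

```bash
python3 -m jog '[[0.087,0.09,0,-36,10],[0.087,0.09,0,-36,10],[0.087,0.09,0,-36,10],[0.087,0.09,0,-36,10],[0.087,0.09,0,-36,10],[0.087,0.09,0,-36,10],[0.087,0.09,0,-36,10]]'|grep -E 'pos|force'; python3 - <<'E'
from h import *
p=shot('wrist');c,s,ri,o=look(p,(680,78),'b1a');st()
go(c[0],c[1],165,s+90)
E
```

```text
tool_pos: [746.4, 89.9, 195.3]
ft_force: [0.6, -0.7, -0.8]
b1a head [686.8  80.6] rad 19.0 slot [146.9  58.    0.5] ridge [202.2  16.    0. ]
t15.9 [746.5  89.8 195.5] [1.7941e+02 1.0000e-01 9.9590e+01] F [-0.9 -0.6 -0.4] gap 21.4 j6 -96.6
row [0.0009, -0.0607, 0.0299] -48.41 rows>=5.6
```

```bash
python3 -m jog '[[0.001,-0.061,0,-48.4,10],[0.001,-0.061,0,-48.4,10],[0.001,-0.061,0,-48.4,10],[0.001,-0.061,0,-48.4,10],[0.001,-0.061,0,-48.4,10],[0.001,-0.061,0.03,-48.4,10],[0.001,-0.061,0.03,-48.4,10],[0.001,-0.061,0.03,-48.4,10]]'|grep -E 'pos|force'; python3 -c "
from h import *
st();go(686.8,80.6,150,148)"
```

```text
tool_pos: [685.4, 80.6, 164.2]
ft_force: [-0.4, -1.1, -0.8]
t16.8 [685.4  80.6 164.2] [179.76   0.38 147.8 ] F [-0.4 -1.1 -0.8] gap 21.2 j6 -145.3
row [-0.0011, 0.0007, 0.0142] -0.2 rows>=0.3
```

```bash
python3 -m jog '[[-0.0005,0.0007,0.005,0,10],[-0.0005,0.0007,0.010,0,10],[-0.0005,0.0007,0.015,0,10],[-0.0005,0.0007,0.015,0,10]]';python3 -m jog '[[0,0,0,8,10],[0,0,0,16,10],[0,0,0,24,10],[0,0,0,32,10],[0,0,0,40,10],[0,0,0,47.5,10],[0,0,0,47.5,10],[0,0,0,47.5,10]]'; python3 -m jog '[[0,0,-0.02,0,10],[0,0,-0.042,0,10],[0,0,-0.042,0,10]]'|grep -E 'pos|force'; python3 - <<'E'
from h import *
st();y=np.radians(r.sense()['tcp_rot'][2]);go(686+68*np.sin(y),80.6-68*np.cos(y),190,np.degrees(y))
E
```

```text
time: 17.15
tool_pos: [685.8, 80.9, 148.2]
tcp_rot: [179.8, 0.3, 147.8]
ft_force: [0.4, -0.6, -0.9]
finger_gap: 21.4
time: 17.95
tool_pos: [685.9, 80.9, 148.3]
tcp_rot: [179.6, 0.1, 100.5]
ft_force: [-1.2, -0.2, -0.7]
finger_gap: 21.5
tool_pos: [687.7, 81.0, 194.7]
ft_force: [1.1, -0.0, 0.4]
t18.2 [687.7  81.  194.7] [1.7926e+02 1.3000e-01 1.0066e+02] F [ 1.1 -0.   0.4] gap 21.6 j6 -98.2
row [-0.0001, 0.0662, 0.0056] 0.0 rows>=1.3
```

```bash
python3 -m jog '[[0,0.066,0,0,10],[0,0.066,0,0,10],[0,0.066,0,0,10],[0,0.066,0,0,10]]'|grep -E 'pos|force'; python3 - <<'E'
from h import *
p=shot('wrist');look(p,(686,80),'b1b');look(p,(568,80),'b2c')
st();go(430,180,250,55)
E
```

```text
tool_pos: [752.2, 93.2, 194.2]
ft_force: [-0.3, -0.8, -1.1]
b1b head [686.5  80.5] rad 19.0 slot [155.9  16.    0. ] ridge [202.4  16.    0. ]Traceback (most recent call last):
  File "<stdin>", line 2, in <module>
  File "h.py", line 36, in look
    q=min(cs,key=lambda q:np.linalg.norm(np.mean(q[:,0],0)-half*s))
ValueError: min() iterable argument is empty
```

All three slots are in line (b1 16° against 16°). The second look failed only because box 2 was out of view there. Back to the stand.

```bash
python3 -c "
from h import *
st();go(364.1,234.8,240,28.5)"
```

```text
t18.7 [752.   93.1 194.7] [1.7933e+02 1.2000e-01 1.0072e+02] F [-0.6  0.5 -0.7] gap 21.4 j6 -97.5
row [0.2113, -0.3542, -0.0499] 72.22 rows>=8.4
```

```bash
python3 -m jog '[[0,0,-0.05,0,10],[0.211,-0.354,-0.05,72.2,10],[0.211,-0.354,-0.05,72.2,10],[0.211,-0.354,-0.05,72.2,10],[0.211,-0.354,-0.05,72.2,10],[0.211,-0.354,-0.05,72.2,10],[0.211,-0.354,-0.05,72.2,10],[0.211,-0.354,-0.05,72.2,10]]' >/dev/null; python3 -c "
from h import *
st();go(364.1,234.8,200,28.5)"
```

```text
t19.5 [420.  213.2 240.6] [179.55  -0.58  40.23] F [-0.3  2.   0.5] gap 21.4 j6 -19.4
row [-0.0292, -0.0529, 0.0399] 11.73 rows>=1.4
```

```bash
python3 -m jog '[[-0.029,-0.053,0,11.7,10],[-0.029,-0.053,0,11.7,10],[-0.029,-0.053,0.04,11.7,10],[-0.029,-0.053,0.04,11.7,10],[-0.029,-0.053,0.04,11.7,10]]' >/dev/null; python3 -c "
from h import *
st();go(364.1,234.8,114,28.5)"
```

```text
t20.0 [363.2 234.3 199.6] [179.67  -0.56  28.57] F [ 0.1 -0.3 -0.3] gap 21.2 j6 -2.3
row [0.0002, -0.0005, 0.0857] 0.07 rows>=1.7
```

```bash
python3 -m jog '[[0,-0.0005,0.02,0,10],[0,-0.0005,0.04,0,10],[0,-0.0005,0.06,0,10],[0,-0.0005,0.075,0,10],[0,-0.0005,0.082,0,10],[0,-0.0005,0.085,0,10],[0,-0.0005,0.085,0,10]]'; python3 -m jog '[[0,0,0,0,40],[0,0,0,0,100],[0,0,0,0,100],[0,0,0,0,100],[0,0,0,0,100],[0,0,0,0,100],[0,0,0,0,100]]'; python3 -m jog '[[0,0,-0.03,0,100],[0,0,-0.06,0,100],[0,0,-0.11,0,100],[0,0,-0.15,0,100],[0,0,-0.15,0,100]]'; python3 -c "
from h import *
y=np.radians(28.5);go(364.1+68*np.sin(y),234.8-68*np.cos(y),265,28.5)"
```

```text
time: 20.7
tool_pos: [364.6, 234.9, 115.6]
tcp_rot: [179.7, -0.6, 28.5]
ft_force: [-0.1, -0.1, 0.1]
finger_gap: 21.5
time: 21.4
tool_pos: [364.6, 234.8, 115.5]
tcp_rot: [179.7, -0.6, 28.5]
ft_force: [-0.4, -0.3, -0.9]
finger_gap: 85.1
time: 21.9
tool_pos: [365.4, 236.2, 272.4]
tcp_rot: [179.7, -1.2, 28.6]
ft_force: [0.8, 0.8, 0.0]
finger_gap: 85.5
row [-0.002, 0.0686, 0.0078] 0.05 rows>=1.4
```

```bash
python3 -m jog '[[-0.002,0.068,0,0,100],[-0.002,0.068,0,0,100],[-0.002,0.068,0,0,100],[-0.002,0.068,0,0,100]]'|grep -E 'pos|rot'; python3 - <<'E'
from h import *
p=shot('wrist');im=patch(p,(364,235),145,45,5);im2=patch(p,(364,235),75,45,5)
cv2.imwrite('pics/tool2.png',cv2.resize(np.hstack([im,im2]),(800,400))[:,:,::-1])
s=shot('top');print(ray(s,np.array((547,307))/1.4,80))
st();go(507-68*0,-259,300,0)
E
```

```text
tool_pos: [395.9, 175.4, 272.2]
tcp_rot: [179.7, -1.2, 28.5]
[ 506.67570083 -258.64500611   80.        ]
t22.4 [395.6 176.  272.2] [179.68  -1.18  28.57] F [ 0.   1.  -0.5] gap 85.3 j6 -11.3
row [-0.1096, 0.4355, -0.0277] 28.57 rows>=9.0
```

View pics/tool2.png

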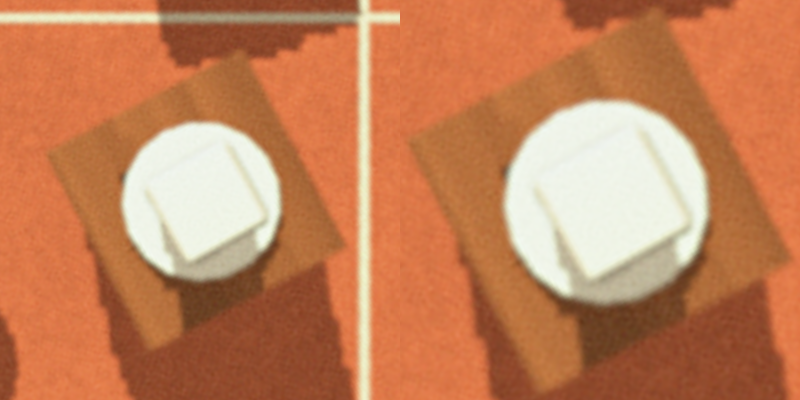

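The tool hangs upright in the stand, collar centre about 1.6 mm off the stand's centre. Now the tote.

```bash
python3 -m jog '[[-0.109,0.435,-0.04,28.6,100],[-0.109,0.435,-0.04,28.6,100],[-0.109,0.435,-0.04,28.6,100],[-0.109,0.435,-0.04,28.6,100],[-0.109,0.435,-0.04,28.6,100],[-0.109,0.435,-0.04,28.6,100],[-0.109,0.435,-0.04,28.6,100],[-0.109,0.435,-0.04,28.6,100]]'|grep -E 'pos|rot'; python3 -c "
from h import *
st();go(425,-259,320,-90)"
```

```text
tool_pos: [495.3, -211.6, 307.7]
tcp_rot: [-179.7, -1.2, 0.0]
t23.2 [ 495.3 -211.6  307.7] [-1.7969e+02 -1.1800e+00  3.0000e-02] F [0.1 1.7 0.2] gap 85.5 j6 -29.1
row [-0.07, 0.0473, -0.014] 90.03 rows>=10.5
```

```bash
python3 -m jog '[[-0.07,0.047,-0.014,60,100],[-0.07,0.047,-0.014,60,100],[-0.07,0.047,-0.014,60,100],[-0.07,0.047,-0.014,60,100],[-0.07,0.047,-0.014,60,100],[-0.07,0.047,-0.014,60,100],[-0.07,0.047,-0.014,60,100],[-0.07,0.047,-0.014,60,100]]' >/dev/null; python3 -m jog '[[0,0,0,30,100],[0,0,0,30,100],[0,0,0,30,100],[0,0,0,30,100],[0,0,0,30,100]]';  python3 - <<'E'
from h import *
p=shot('wrist');save(p,'tote1.png',(0,0,560,300),1.42)
for l in ('tote','bail_left_bar','bail_right_bar'): print(l,[(np.round(x['uv']).tolist(),round(x['conf'],2)) for x in r.pinpoint(p,l)][:6])
np.save('toteW.npy',p['W']);np.save('tote.npy',p['image'])
E
```

```text
time: 24.5
tool_pos: [425.7, -257.2, 319.4]
tcp_rot: [-178.9, 0.4, -89.8]
ft_force: [0.8, -0.8, -0.2]
finger_gap: 84.9
tote [([283.0, 108.0], 0.84)]
bail_left_bar [([113.0, 131.0], 0.61), ([4.0, 52.0], 0.3)]
bail_right_bar [([449.0, 74.0], 0.9)]
```

View pics/tote1.png

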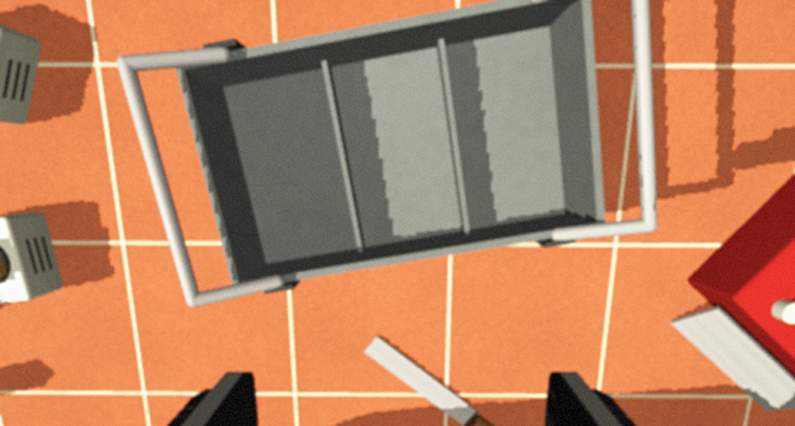

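Tote in view: dividers (325,62)-(360,250) and (441,40)-(467,233), outer rim corners (236,285), (602,222), (180,66); both bails out at left and right.

```bash
python3 - <<'E'
from h import *
p=dict(W=np.load('toteW.npy'),K=np.array([[342.26777472,0,282.31285506],[0,342.26777472,207.10182182],[0,0,1]]))
f=lambda u,z:ray(p,np.array(u)/1.42,z)[:2]
D=np.array([f(u,31) for u in [(325,62),(360,250),(467,233),(441,40)]])
print('div centre',D.mean(0),'sep',np.linalg.norm((D[0]+D[1]-D[2]-D[3])/2))
d=(D[0]+D[1]-D[2]-D[3])/2;print('y ang',np.degrees(np.arctan2(d[1],d[0])))
C=np.array([f(u,80) for u in [(236,285),(602,222),(180,66)]])
print(C,np.linalg.norm(C[0]-C[1]),np.linalg.norm(C[0]-C[2]),'c',(C[1]+C[2])/2)
for a in((0,1),(0,2)):
  e=C[a[1]]-C[a[0]];print(np.degrees(np.arctan2(e[1],e[0])))
# bail bars with free height: left ends (122,62),(192,300); right (655,230),(640,0)
for z in (100,106,112): print(z,[f(u,z).round(1).tolist() for u in [(122,62),(192,300),(655,230)]])
# patch
im=np.load('tote.npy');p['image']=im
q=patch(p,(507,-259),80,180,2);cv2.imwrite('pics/totep.png',q[:,:,::-1])
E
```

```text
div centre [ 504.7166793  -253.28037514] sep 91.29951263638957
y ang 99.66725553792402
[[ 404.1882728  -129.64695071]
 [ 453.40463401 -403.72807834]
 [ 558.35443917 -103.82544421]] 278.4649255007535 156.31364959996748 c [ 505.87953659 -253.77676127]
-79.81997040615396
9.5082924695731
100 [[556.9, -75.0], [397.6, -103.7], [450.1, -433.1]]
106 [[555.8, -78.2], [399.3, -106.4], [450.9, -430.0]]
112 [[554.6, -81.5], [400.9, -109.1], [451.6, -427.0]]
```

```bash
python3 -c "
from h import *
st();go(415,80,220,-85.5)"
```

```text
t24.7 [ 425.5 -257.5  319.5] [-178.85    0.36  -89.81] F [-0.7 -0.4 -0.3] gap 85.8 j6 52.1
row [-0.3369, 0.0115, 0.1014] -4.31 rows>=7.0
```

```bash
python3 -m jog '[[-0.337,0.0115,0.06,-4.3,100],[-0.337,0.0115,0.06,-4.3,100],[-0.337,0.0115,0.06,-4.3,100],[-0.337,0.0115,0.06,-4.3,100],[-0.337,0.0115,0.06,-4.3,100],[-0.337,0.0115,0.1,-4.3,100],[-0.337,0.0115,0.1,-4.3,100],[-0.337,0.0115,0.1,-4.3,100]]' ; python3 -m jog '[[0,0,0,0,100],[0,0,0,0,100]]' >/dev/null; python3 - <<'E'
from h import *
st();p=shot('wrist');c,s,ri,o=look(p,(415,89),'g3');go(c[0],c[1],150,ri-90)
a=shot('top')
save(a,'top2.png',(170,120,300,320),3)
E
```

```text
time: 25.5
tool_pos: [412.5, 83.9, 218.0]
tcp_rot: [-179.1, 0.4, -85.1]
ft_force: [-0.4, -0.7, -0.1]
finger_gap: 85.9
t25.7 [412.6  83.6 218.2] [-179.1     0.34  -85.02] F [0.4 0.8 0.7] gap 85.4 j6 89.2
g3 head [415.6  89.2] rad 19.6 slot [138.6   3.    0. ] ridge [177.6   5.    0.5]
row [-0.0054, -0.0019, 0.0688] -0.1 rows>=1.4
```

```bash
python3 -m jog '[[-0.0055,-0.002,0.05,0,100],[-0.0055,-0.002,0.1,0,100],[-0.0055,-0.002,0.13,0,100],[-0.0055,-0.002,0.13,0,100]]' >/dev/null; python3 -c "
from h import *
st();go(415.5,89.3,31,-85)"
```

```text
t26.2 [414.   87.9  85.3] [-179.44    0.32  -85.27] F [-0.5 -0.1  0. ] gap 85.4 j6 89.9
row [-0.0009, -0.0011, 0.0543] -0.27 rows>=1.1
```

```bash
python3 -m jog '[[-0.001,-0.001,0.03,0,100],[-0.001,-0.001,0.054,0,100],[-0.001,-0.001,0.054,0,100],[-0.001,-0.001,0.054,0,100]]' ; python3 -m jog '[[0,0,0,0,45],[0,0,0,0,45],[0,0,0,0,45],[0,0,0,0,45],[0,0,0,0,45],[0,0,0,0,45]]' 50; python3 -m jog '[[0,0,-0.02,0,45],[0,0,-0.06,0,45],[0,0,-0.11,0,45],[0,0,-0.17,0,45],[0,0,-0.17,0,45],[0,0,-0.17,0,45]]'; python3 -c "
from h import *
go(520.7,-343.2,200,9.8)"
```

```text
time: 26.6
tool_pos: [416.9, 88.9, 33.4]
tcp_rot: [-179.3, 0.3, -85.3]
ft_force: [0.1, 0.9, 0.5]
finger_gap: 85.7
time: 27.2
tool_pos: [419.0, 89.0, 35.8]
tcp_rot: [-179.1, 0.3, -85.3]
ft_force: [-1.6, -0.9, 10.0]
finger_gap: 53.4
time: 27.8
tool_pos: [417.9, 88.1, 208.4]
tcp_rot: [-178.8, 0.3, -85.3]
ft_force: [0.3, 0.1, -4.3]
finger_gap: 53.4
row [0.4383, -0.0671, 0.0075] -95.11 rows>=11.1
```

```bash
python3 -m jog '[[0.438,-0.067,0,-60,45],[0.438,-0.067,0,-60,45],[0.438,-0.067,0,-60,45],[0.438,-0.067,0,-60,45],[0.438,-0.067,0,-60,45],[0.438,-0.067,0,-60,45],[0.438,-0.067,0,-60,45],[0.438,-0.067,0,-60,45]]' >/dev/null; python3 -c "
from h import *
st();go(520.1,-339.9,190,9.8)"
```

```text
t28.6 [ 500.4 -264.4  203.5] [-179.08   -0.61  -24.98] F [ 2.1  0.1 -3.6] gap 52.8 j6 -8.8
row [0.0496, 0.0603, 0.0131] -34.78 rows>=4.0
```

```bash
python3 -m jog '[[0.0496,0.0603,0.013,-34.8,45],[0.0496,0.0603,0.013,-34.8,45],[0.0496,0.0603,0.013,-34.8,45],[0.0496,0.0603,0.013,-34.8,45],[0.0496,0.0603,0.013,-34.8,45],[0.0496,0.0603,0.013,-34.8,45],[0.0496,0.0603,0.013,-34.8,45]]' >/dev/null; python3 -c "
from h import *
st();go(520.1,-339.9,130,9.8);p=shot('wrist');save(p,'over1.png',scale=1.2)"
```

```text
t29.3 [ 519.7 -339.2  188.8] [-179.51   -0.95    9.64] F [-0.4  0.3 -3.2] gap 53.4 j6 -48.2
row [-0.0007, 0.0013, 0.0588] -0.16 rows>=1.2
```

View pics/over1.png

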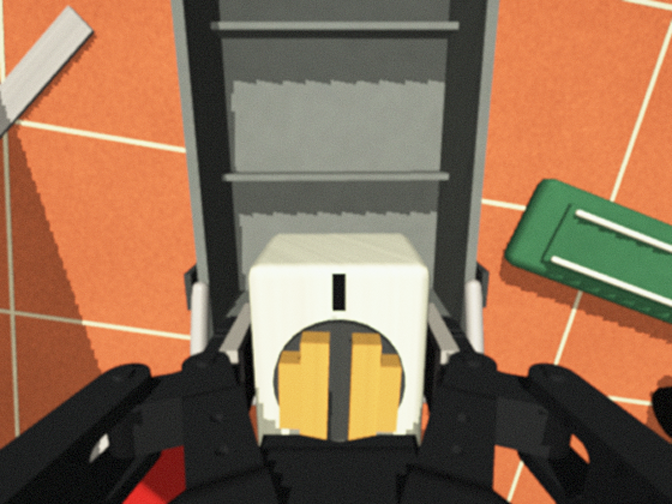

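The box is held square over the tote; dividers at rows 26 and 176 (columns 212-458 and 224-448) let me re-check the tote's centre.

```bash
python3 - <<'E'
from h import *
p=shot('wrist')
f=lambda u:ray(p,np.array(u)/1.2,31)[:2]
a=[f(u) for u in [(212,26),(458,25),(224,177),(448,175)]]
m1,m2=(a[0]+a[1])/2,(a[2]+a[3])/2
print(m1,m2,(m1+m2)/2,np.linalg.norm(m1-m2),[np.linalg.norm(a[i]-a[i+1]) for i in(0,2)],np.degrees(np.arctan2(*(m1-m2)[::-1]))-90, 'bay-',m2+45/92*(m2-m1))
c,s,ri,o=look(p,(520,-343),'held')
E
```

```text
[ 497.82810717 -207.83830577] [ 513.63355726 -297.68340828] [ 505.73083221 -252.76085702] 91.22474826996877 [np.float64(150.77536855571662), np.float64(150.44347899479806)] 9.977321210814964 bay- [ 521.36448393 -341.62938233]Traceback (most recent call last):
  File "<stdin>", line 7, in <module>
  File "h.py", line 36, in look
    q=min(cs,key=lambda q:np.linalg.norm(np.mean(q[:,0],0)-half*s))
ValueError: min() iterable argument is empty
```

```bash
python3 -m jog '[[0.001,0.0005,0.04,0,45],[0.001,0.0005,0.08,0,45],[0.001,0.0005,0.115,0,45],[0.001,0.0005,0.135,0,45],[0.001,0.0005,0.144,0,45],[0.001,0.0005,0.144,0,45]]'
```

```text
time: 30.0
tool_pos: [523.0, -337.9, 45.0]
tcp_rot: [-179.5, -0.9, 9.7]
ft_force: [-0.3, 0.6, -3.1]
finger_gap: 53.3
```

```bash
python3 -m jog '[[0,0,0.003,0,45],[0,0,0.003,0,45],[0,0,0.003,0,100],[0,0,0.003,0,100],[0,0,0.003,0,100],[0,0,0.003,0,100],[0,0,0.003,0,100],[0,0,0.003,0,100]]'; python3 -m jog '[[0,0,-0.03,0,100],[0,0,-0.08,0,100],[0,0,-0.13,0,100],[0,0,-0.18,0,100],[0,0,-0.18,0,100],[0,0,-0.18,0,100]]'; python3 - <<'E'
from h import *
p=shot('wrist')
# head centre z=62: shift by viewing with custom z via patch offset
import h
q=dict(p); q['W']=p['W'].copy(); q['W'][2,3]-=6   # tote floor as z=0
look(q,(521,-341),'in3')
go(569,70,220,-111)
E
```

```text
time: 30.8
tool_pos: [523.1, -337.8, 42.0]
tcp_rot: [-179.5, -1.0, 9.7]
ft_force: [-0.1, 0.3, -0.6]
finger_gap: 85.4
time: 31.4
tool_pos: [521.4, -340.6, 224.5]
tcp_rot: [-179.7, -1.1, 9.7]
ft_force: [-0.1, 0.4, -1.2]
finger_gap: 85.6
in3 head [ 524.  -341.7] rad 19.8 slot [119.1 -83.    0. ] ridge [183.8 -80.    0. ]
row [0.1168, -0.3958, 0.0071] 120.69 rows>=14.0
```

```bash
python3 -m jog '[[0.115,-0.396,0,-59,100],[0.115,-0.396,0,-59,100],[0.115,-0.396,0,-59,100],[0.115,-0.396,0,-59,100],[0.115,-0.396,0,-59,100],[0.115,-0.396,0,-59,100],[0.115,-0.396,0,-59,100],[0.115,-0.396,0,-59,100]]' >/dev/null; python3 -m jog '[[0,0,0,0,100],[0,0,0,0,100]]' >/dev/null; python3 - <<'E'
from h import *
st();p=shot('wrist');c,s,ri,o=look(p,(569,80),'g2');go(c[0],c[1],85,ri+90)
E
```

```text
t32.5 [562.7  60.9 221.4] [179.88  -0.69  69.13] F [-0.5 -0.2 -0.2] gap 85.6 j6 -68.6
g2 head [567.7  79.8] rad 19.6 slot [136.4 -22.    0.5] ridge [178.8 -21.    0.5]
row [0.0188, -0.0033, 0.1371] 0.02 rows>=2.8
```

```bash
python3 -m jog '[[0.019,-0.003,0.05,0,100],[0.019,-0.003,0.1,0,100],[0.019,-0.003,0.137,0,100],[0.019,-0.003,0.137,0,100],[0.019,-0.003,0.137,0,100]]' >/dev/null; python3 -c "
from h import *
st();go(568,80,34,69)"
```

```text
t33.0 [567.2  78.3  84.7] [179.98  -0.62  68.9 ] F [ 1.5 -0.6  0.5] gap 85.3 j6 -66.7
row [0.0013, 0.0001, 0.0507] -0.1 rows>=1.0
```

```bash
python3 -m jog '[[0.001,0,0.03,0,100],[0.001,0,0.051,0,100],[0.001,0,0.051,0,100],[0.001,0,0.051,0,100]]' |grep -E 'pos|force'; python3 -m jog '[[0,0,0,0,45],[0,0,0,0,45],[0,0,0,0,45],[0,0,0,0,45],[0,0,0,0,45],[0,0,0,0,45]]' 50; python3 -m jog '[[0,0,-0.02,0,45],[0,0,-0.06,0,45],[0,0,-0.11,0,45],[0,0,-0.17,0,45],[0,0,-0.17,0,45],[0,0,-0.17,0,45]]'; python3 -c "
from h import *
go(505.6,-253,190,9.9)"
```

```text
tool_pos: [569.6, 79.3, 36.5]
ft_force: [-0.1, 0.0, 1.3]
time: 34.0
tool_pos: [571.6, 79.2, 39.2]
tcp_rot: [179.6, -0.8, 68.9]
ft_force: [-1.2, -1.0, 8.9]
finger_gap: 53.2
time: 34.6
tool_pos: [571.3, 77.6, 212.5]
tcp_rot: [179.3, -0.9, 68.9]
ft_force: [-0.2, -1.1, -4.4]
finger_gap: 53.0
row [-0.3324, 0.0577, 0.018] 58.97 rows>=6.9
```

```bash
python3 -m jog '[[-0.333,0.06,0,59,45],[-0.333,0.06,0,59,45],[-0.333,0.06,0,59,45],[-0.333,0.06,0,59,45],[-0.333,0.06,0,59,45],[-0.333,0.06,0,59,45],[-0.333,0.06,0,59,45],[-0.333,0.06,0,59,45]]' >/dev/null; python3 -m jog '[[0,0,0,0,45],[0,0,0,0,45]]' >/dev/null; python3 -c "
from h import *
st();go(506.3,-256.7,130,9.9)"
```

```text
t35.6 [ 502.9 -257.4  201.6] [-179.32   -0.61    9.37] F [ 0.7  0.2 -4.5] gap 53.2 j6 -42.4
row [0.0027, 0.0007, 0.0717] -0.53 rows>=1.4
```

```bash
python3 -m jog '[[0.002,0.001,0.05,-0.5,45],[0.002,0.001,0.09,-0.5,45],[0.002,0.001,0.12,-0.5,45],[0.002,0.001,0.14,-0.5,45],[0.002,0.001,0.152,-0.5,45],[0.002,0.001,0.152,-0.5,45]]'; python3 -c "
from h import *
st();go(506.3,-256.7,45.5,9.9)"
```

```text
time: 36.2
tool_pos: [505.6, -254.2, 47.8]
tcp_rot: [-179.2, -0.5, 10.0]
ft_force: [-0.2, 0.4, -3.8]
finger_gap: 53.2
t36.2 [ 505.6 -254.2   47.8] [-179.19   -0.48    9.98] F [-0.2  0.4 -3.8] gap 53.2 j6 -42.8
row [0.0003, 0.0026, 0.0023] 0.08 rows>=0.1
```

```bash
python3 -m jog '[[0,0.0025,0.0025,0,45],[0,0.0025,0.003,0,45],[0,0.0025,0.003,0,100],[0,0.0025,0.003,0,100],[0,0.0025,0.003,0,100],[0,0.0025,0.003,0,100],[0,0.0025,0.003,0,100],[0,0.0025,0.003,0,100]]'; python3 -m jog '[[0,0,-0.03,0,100],[0,0,-0.08,0,100],[0,0,-0.13,0,100],[0,0,-0.18,0,100],[0,0,-0.18,0,100],[0,0,-0.18,0,100]]' >/dev/null; python3 - <<'E'
from h import *
p=shot('wrist');st()
q=dict(p); q['W']=p['W'].copy(); q['W'][2,3]-=6
look(q,(505.6,-253),'in2')
go(680,65,220,106)
E
```

```text
time: 37.0
tool_pos: [506.1, -256.7, 44.9]
tcp_rot: [-179.2, -0.5, 10.0]
ft_force: [-0.7, 0.2, 0.0]
finger_gap: 85.3
t37.6 [ 505.  -259.4  224.8] [-179.21   -0.5     9.98] F [ 0.5 -0.1 -1.4] gap 85.6 j6 -43.0
in2 head [ 506.  -253.2] rad 19.6 slot [120.8 -81.    0. ] ridge [189.5 -80.    0. ]
row [0.2285, -0.2891, 0.0108] -96.02 rows>=11.2
```

```bash
python3 -m jog '[[0.229,-0.289,0,60,100],[0.229,-0.289,0,60,100],[0.229,-0.289,0,60,100],[0.229,-0.289,0,60,100],[0.229,-0.289,0,60,100],[0.229,-0.289,0,60,100],[0.229,-0.289,0,60,100],[0.229,-0.289,0,60,100]]' >/dev/null; python3 -m jog '[[0,0,0,24,100],[0,0,0,24,100],[0,0,0,24,100],[0,0,0,24,100],[0,0,0,24,100]]' >/dev/null; python3 - <<'E'
from h import *
st();p=shot('wrist');c,s,ri,o=look(p,(686,80),'g1');go(c[0],c[1],85,ri-90)
E
```

```text
t39.0 [679.1  68.  225.3] [-179.83    0.88  -74.05] F [-0.4 -0.5  0.4] gap 85.7 j6 75.0
g1 head [703.3 118.5] rad 19.5 slot [138.6  15.    0.5] ridge [185.1  15.    0.5]
row [-0.0399, -0.0365, 0.1416] 0.94 rows>=3.0
```

Box 1 has been knocked to (703,118), slot still in line. I follow it and re-measure.

```bash
python3 -m jog '[[-0.04,-0.0365,0,1,100],[-0.04,-0.0365,0.04,1,100],[-0.04,-0.0365,0.06,1,100],[-0.04,-0.0365,0.06,1,100]]' >/dev/null; python3 - <<'E'
from h import *
st();p=shot('wrist');c,s,ri,o=look(p,(703,118),'g1b');go(c[0],c[1],85,ri-90)
E
```

```text
t39.4 [700.5 117.3 160.9] [179.71   0.95 -74.91] F [-0.2 -0.7 -0.8] gap 85.2 j6 79.7
g1b head [703.7 119.3] rad 19.7 slot [149.1  15.    0. ] ridge [191.9  15.    0. ]
row [-0.0003, -0.0025, 0.0789] 0.04 rows>=1.6
```

```bash
python3 -m jog '[[-0.001,-0.003,0.04,0,100],[-0.001,-0.003,0.079,0,100],[-0.001,-0.003,0.11,0,100],[-0.001,-0.003,0.127,0,100],[-0.001,-0.003,0.127,0,100]]' |grep -E 'pos|force'; python3 -m jog '[[0,0,0,0,45],[0,0,0,0,45],[0,0,0,0,45],[0,0,0,0,45],[0,0,0,0,45],[0,0,0,0,45]]' 50; python3 -m jog '[[0,0,-0.02,0,45],[0,0,-0.06,0,45],[0,0,-0.11,0,45],[0,0,-0.17,0,45],[0,0,-0.17,0,45],[0,0,-0.17,0,45]]'; python3 -c "
from h import *
go(490,-163.4,200,9.9)"
```

```text
tool_pos: [702.4, 120.3, 35.1]
ft_force: [-0.2, -0.9, -0.2]
time: 40.55
tool_pos: [704.5, 120.5, 38.5]
tcp_rot: [180.0, 0.9, -74.9]
ft_force: [-0.1, 0.6, 6.8]
finger_gap: 53.4
time: 41.15
tool_pos: [707.0, 118.1, 212.5]
tcp_rot: [-179.6, 0.8, -74.9]
ft_force: [-0.1, 0.0, -5.0]
finger_gap: 53.1
row [0.2155, 0.2827, 0.0075] -84.83 rows>=9.9
```

```bash
python3 -m jog '[[0.215,0.283,0,-60,45],[0.215,0.283,0,-60,45],[0.215,0.283,0,-60,45],[0.215,0.283,0,-60,45],[0.215,0.283,0,-60,45],[0.215,0.283,0,-60,45],[0.215,0.283,0,-60,45],[0.215,0.283,0,-60,45]]' >/dev/null; python3 -m jog '[[0,0,0,-24.8,45],[0,0,0,-24.8,45],[0,0,0,-24.8,45],[0,0,0,-24.8,45],[0,0,0,-24.8,45]]' >/dev/null; python3 -c "
from h import *
st();go(488.9,-162.5,130,9.9)"
```

```text
t42.5 [ 484.1 -164.6  201.2] [-178.88    0.24    9.79] F [-0.4 -0.2 -5.3] gap 53.2 j6 -35.0
row [0.0054, 0.0001, 0.0712] -0.11 rows>=1.4
```

```bash
python3 -m jog '[[0.005,0.001,0.05,0,45],[0.005,0.001,0.09,0,45],[0.005,0.001,0.12,0,45],[0.005,0.001,0.14,0,45],[0.005,0.001,0.151,0,45],[0.005,0.001,0.151,0,45]]'|grep -E 'pos|force'; python3 -c "
from h import *
st();go(488.9,-162.5,44.8,9.9)"
```

```text
tool_pos: [486.5, -161.1, 48.0]
ft_force: [-0.6, 0.2, -5.5]
t43.0 [ 486.5 -161.1   48. ] [-178.74    0.44    9.69] F [-0.6  0.2 -5.5] gap 53.2 j6 -34.6
row [0.0022, 0.0019, 0.0032] -0.21 rows>=0.1
```

```bash
python3 -m jog '[[0.002,0.002,0.003,0,45],[0.002,0.002,0.0035,0,45],[0.002,0.002,0.0035,0,100],[0.002,0.002,0.0035,0,100],[0.002,0.002,0.0035,0,100],[0.002,0.002,0.0035,0,100],[0.002,0.002,0.0035,0,100],[0.002,0.002,0.0035,0,100]]'; python3 -m jog '[[0,0,-0.03,0,100],[0,0,-0.08,0,100],[0,0,-0.13,0,100],[0,0,-0.18,0,100],[0,0,-0.25,0,100],[0,0,-0.25,0,100],[0,0,-0.25,0,0]]' >/dev/null; python3 - <<'E'
from h import *
p=shot('wrist');st()
q=dict(p); q['W']=p['W'].copy(); q['W'][2,3]-=6
look(q,(490,-163.4),'in1')
go(420,-255,330,-80)
E
```

```text
time: 43.85
tool_pos: [488.9, -162.7, 44.7]
tcp_rot: [-178.8, 0.4, 9.7]
ft_force: [-0.3, 0.7, 0.1]
finger_gap: 85.7
t44.6 [ 492.4 -168.2  296.6] [-178.89    0.23    9.69] F [-0.  -0.5 -1.1] gap 65.9 j6 -34.7
in1 head [ 489.4 -163.7] rad 19.5 slot [118.9 -80.    0. ] ridge [147.5 -80.    0. ]
row [-0.0861, 0.0727, -0.0345] 89.69 rows>=10.4
```

All three boxes are in their bays. Next, grip the left bail's crossbar lightly and carry it along its arc.

```bash
python3 -m jog '[[-0.002,-0.075,0,60,50],[-0.002,-0.075,0,60,50],[-0.002,-0.075,0,60,50],[-0.002,-0.075,0,60,50],[-0.002,-0.075,0,60,50],[-0.002,-0.075,0,60,50],[-0.002,-0.075,0,60,50],[-0.002,-0.075,0,60,50]]' >/dev/null; python3 -m jog '[[0,0,0,30,50],[0,0,0,30,50],[0,0,0.05,30,50],[0,0,0.1,30,50],[0,0,0.1,30,50],[0,0,0.1,30,50]]' >/dev/null; python3 - <<'E'
from h import *
st();go(477.8,-94,140,-80);p=shot('wrist')
save(p,'bail1.png',scale=1.0)
for l in ('bail_left_bar','bail_right_bar'): print(l,[(np.round(x['uv']).tolist(),round(x['conf'],2),ray(p,x['uv'],106.5)) for x in r.pinpoint(p,l)][:6])
print(proj(p,[477.8,-94,106.5]))
E
```

```text
t46.0 [474.8 -92.  195. ] [179.39   1.31 -80.18] F [ 0.2 -0.2  0.7] gap 42.4 j6 62.4
row [0.0038, -0.0032, 0.0549] -0.18 rows>=1.1
bail_left_bar [([287.0, 216.0], 0.57, array([477.45243172, -92.30182863, 106.5       ]))]
bail_right_bar []
[289.51832993 216.441308  ]
```

View pics/bail1.png

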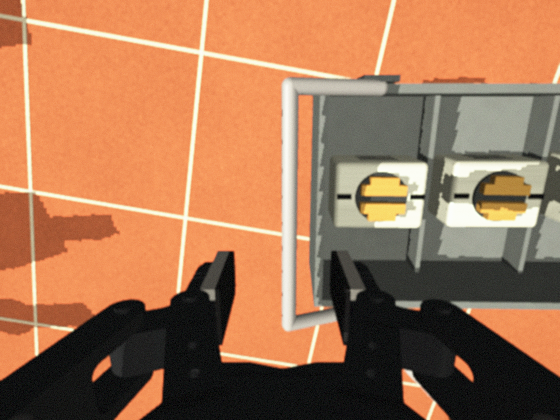

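The crossbar, at column 289, lies between the fingers as predicted, and the boxes sit in their bays with slots along the ridges.

```bash
python3 -m jog '[[0.0035,-0.003,0.04,0,50],[0.0035,-0.003,0.08,0,50],[0.0035,-0.003,0.088,0,50],[0.0035,-0.003,0.088,0,50]]'; python3 -m jog '[[0,0,0,0,5],[0,0,0,0,5],[0,0,0,0,5],[0,0,0,0,5],[0,0,0,0,5],[0,0,0,0,5]]' 25
```

```text
time: 46.55
tool_pos: [480.7, -94.3, 111.4]
tcp_rot: [179.8, 1.1, -80.3]
ft_force: [0.0, 0.8, 1.0]
finger_gap: 42.5
time: 47.15
tool_pos: [482.3, -93.3, 114.3]
tcp_rot: [180.0, 1.1, -80.2]
ft_force: [-2.0, 8.3, 9.5]
finger_gap: 9.0
```

```bash
python3 -m jog '[[0.0072,0,-0.0139,0,5],[0.0178,0,-0.0254,0,5],[0.031,0,-0.0339,0,5],[0.046,0,-0.0386,0,5],[0.0616,0,-0.0393,0,5],[0.0769,0,-0.0359,0,5],[0.0908,0,-0.0286,0,5],[0.0908,0,-0.0286,0,5]]'; python3 -c "
from h import *
st()
c=np.array([505.6,-253]);yh=np.array([-.172,.985])
P=c+(105+60*np.cos(np.radians(155)))*yh;go(P[0]+3,P[1],86+60*np.sin(np.radians(155))+7,-80.2)"
```

```text
time: 47.95
tool_pos: [499.2, -186.3, 141.4]
tcp_rot: [-179.8, 1.0, -80.3]
ft_force: [3.1, -4.2, 5.6]
finger_gap: 8.9
t48.0 [ 499.2 -186.3  141.4] [-179.85    0.95  -80.3 ] F [ 3.1 -4.2  5.6] gap 8.9 j6 53.5
row [0.0171, 0.0022, 0.0227] -0.1 rows>=0.6
```

```bash
python3 -m jog '[[0.009,0,0.01,0,5],[0.016,0,0.021,0,5],[0.016,0,0.021,0,5],[0.016,0,0.021,0,40],[0.016,0,0.021,0,40],[0.016,0,0.021,0,40],[0.016,0,0.021,0,40]]'; python3 -m jog '[[0,0,-0.04,0,45],[0,0,-0.09,0,45],[0,0,-0.13,0,45],[0,0,-0.13,0,45]]'|grep pos; python3 - <<'E'
from h import *
st();go(533.4,-412,190,-80.2);a=shot('top');np.save('t3.npy',a['image'])
for l in ('bail_left_bar','bail_right_bar'): print(l,[(np.round(x['uv']).tolist(),round(x['conf'],2),ray(a,x['uv'],86).round()) for x in r.pinpoint(a,l)][:6])
E
```

```text
time: 48.65
tool_pos: [501.7, -201.5, 119.8]
tcp_rot: [-179.9, 1.0, -80.3]
ft_force: [0.7, 0.0, -0.3]
finger_gap: 34.1
tool_pos: [504.8, -205.3, 257.8]
t49.0 [ 504.8 -205.3  257.8] [-179.32    0.54  -80.27] F [ 0.4 -0.3  0.4] gap 38.7 j6 52.2
row [0.2092, 0.0076, 0.0657] -0.07 rows>=4.4
bail_left_bar [([372.0, 221.0], 0.66, array([ 502., -202.,   86.]))]
bail_right_bar []
```

Left bail is in. Now the right one.

```bash
python3 -m jog '[[0.209,0.0076,0,0,50],[0.209,0.0076,0,0,50],[0.209,0.0076,0,0,50],[0.209,0.0076,0,0,50],[0.209,0.0076,0,0,50],[0.209,0.0076,0.06,0,50],[0.209,0.0076,0.06,0,50],[0.209,0.0076,0.06,0,50]]' >/dev/null; python3 - <<'E'
from h import *
st();go(533.4,-412,113,-80.2);p=shot('wrist')
for l in ('bail_left_bar','bail_right_bar'): print(l,[(np.round(x['uv']).tolist(),round(x['conf'],2),ray(p,x['uv'],106.5)) for x in r.pinpoint(p,l)][:6])
print(proj(p,[533.4,-412,106.5]))
save(p,'bail2.png',scale=1.0)
E
```

```text
t50.0 [ 527.3 -407.1  181. ] [179.81   1.4  -80.25] F [ 0.1 -0.2 -0. ] gap 42.8 j6 37.7
row [0.0075, -0.0054, 0.0679] -0.05 rows>=1.4
bail_left_bar [([83.0, 195.0], 0.73, array([ 526.73424719, -285.07587501,  106.5       ])), ([17.0, 183.0], 0.63, array([ 526.92589236, -246.37803235,  106.5       ]))]
bail_right_bar [([294.0, 219.0], 0.69, array([ 534.3512145 , -411.18096883,  106.5       ]))]
[295.26549088 220.42610808]
```

View pics/bail2.png

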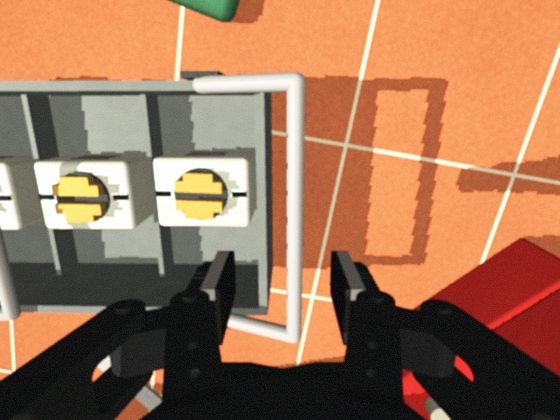

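The right crossbar at column 294 lies between the fingers. The red register, about 90 mm farther out, stays clear.

```bash
python3 -m jog '[[0.0065,-0.005,0.035,0,50],[0.0065,-0.005,0.068,0,50],[0.0065,-0.005,0.068,0,50],[0.0065,-0.005,0.068,0,50]]'; python3 -m jog '[[0,0,0,0,5],[0,0,0,0,5],[0,0,0,0,5],[0,0,0,0,5],[0,0,0,0,5],[0,0,0,0,5]]' 25
```

```text
time: 50.55
tool_pos: [536.7, -414.0, 121.5]
tcp_rot: [-179.8, 0.8, -80.2]
ft_force: [0.2, 0.1, 1.2]
finger_gap: 42.7
time: 51.15
tool_pos: [537.7, -411.6, 125.2]
tcp_rot: [-179.7, 1.0, -80.1]
ft_force: [-7.0, 16.7, 15.9]
finger_gap: 8.7
```

```bash
python3 -m jog '[[-0.0072,0,-0.0139,0,5],[-0.0178,0,-0.0254,0,5],[-0.031,0,-0.0339,0,5],[-0.046,0,-0.0386,0,5],[-0.0616,0,-0.0393,0,5],[-0.0769,0,-0.0359,0,5],[-0.0908,0,-0.0286,0,5],[-0.0908,0,-0.0286,0,5]]'; python3 -c "
from h import *
st()
c=np.array([505.6,-253]);yh=np.array([-.172,.985])
P=c-(105+60*np.cos(np.radians(155)))*yh;go(P[0]+3,P[1],86+60*np.sin(np.radians(155))+7,-80.2)"
```

```text
time: 51.95
tool_pos: [523.2, -320.1, 159.2]
tcp_rot: [-179.5, 1.0, -80.0]
ft_force: [-4.4, 11.9, 16.3]
finger_gap: 4.3
t52.0 [ 523.2 -320.1  159.2] [-179.47    1.03  -80.02] F [-4.4 11.9 16.3] gap 4.3 j6 42.9
row [-0.0172, 0.0032, 0.0412] 0.18 rows>=0.9
```

The grip was too high (TCP 125 against 114 on the left) and the gap fell to 4.3 mm, so it may have slipped. I'll look.

```bash
python3 - <<'E'
from h import *
p=shot('wrist');save(p,'bail3.png');a=shot('top');b=shot('scene')
for q in (p,a,b):
  print([(np.round(x['uv']).tolist(),round(x['conf'],2)) for x in r.pinpoint(q,'bail_right_bar')][:6])
c=np.array([505.6,-253]);yh=np.array([-.172,.985])
for th in (20,60,90,110,125,140,160,180):
  P=np.append(c-(105+60*np.cos(np.radians(th)))*yh,86+60*np.sin(np.radians(th)));print(th,P.round(),proj(p,P).round(),proj(a,P).round(),proj(b,P).round())
cv2.imwrite('pics/b3s.png',np.hstack([cv2.resize(p['image'],(400,300)),cv2.resize(b['image'][60:240,100:340],(400,300))])[:,:,::-1])
E
```

```text
[([278.0, 276.0], 0.78)]
[([358.0, 226.0], 0.64), ([417.0, 210.0], 0.47), ([412.0, 219.0], 0.24)]
[([190.0, 127.0], 0.67)]
20 [ 533. -412.  107.] [455. 255.] [444. 208.] [165. 124.]
60 [ 529. -386.  138.] [429. 282.] [439. 207.] [170. 118.]
90 [ 524. -356.  146.] [366. 290.] [429. 209.] [178. 120.]
110 [ 520. -336.  142.] [318. 285.] [422. 211.] [183. 124.]
125 [ 518. -323.  135.] [287. 277.] [417. 212.] [187. 128.]
140 [ 516. -311.  125.] [263. 267.] [412. 213.] [191. 132.]
160 [ 514. -301.  107.] [247. 253.] [407. 215.] [195. 139.]
180 [ 513. -297.   86.] [245. 239.] [404. 216.] [196. 145.]
```

View pics/b3s.png

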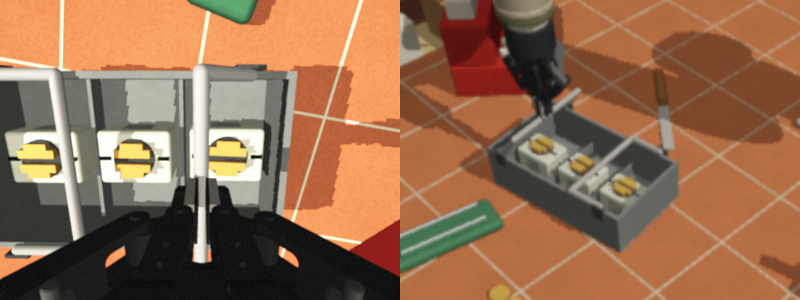

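The right bar is at about 128°, past vertical, and still in the fingertips. Opening lets it fall in.

```bash
python3 -m jog '[[-0.005,0,0.004,0,5],[-0.008,0,0.01,0,5],[-0.008,0,0.01,0,5],[-0.008,0,0.01,0,40],[-0.008,0,0.01,0,40],[-0.008,0,0.01,0,40],[-0.008,0,0.01,0,40]]'; python3 -m jog '[[0,0,-0.04,0,45],[0,0,-0.08,0,45],[0,0,-0.1,0,45],[0,0,-0.1,0,45],[0,0,-0.1,0,45]]'|grep pos; python3 - <<'E'
from h import *
a=shot('top');b=shot('scene')
for l in ('bail_left_bar','bail_right_bar'):
  for q in (a,b): print(l,[(np.round(x['uv']).tolist(),round(x['conf'],2)) for x in r.pinpoint(q,l)][:6])
c=np.array([505.6,-253]);yh=np.array([-.172,.985])
P=np.append(c+45*yh,86);print('left exp',proj(a,P),proj(b,P))
q=patch(b,(585,280),30,150,2.0) if 0 else None
cv2.imwrite('pics/b4s.png',np.hstack([cv2.resize(a['image'][160:280,310:470],(400,300)),cv2.resize(b['image'][60:240,100:340],(400,300))])[:,:,::-1])
st();go(583,279,300,0)
E
```

```text
time: 52.95
tool_pos: [522.1, -313.3, 150.1]
tcp_rot: [-179.5, 1.0, -80.1]
ft_force: [-0.3, 0.2, -0.2]
finger_gap: 33.9
tool_pos: [521.6, -315.4, 250.2]
bail_left_bar [([373.0, 222.0], 0.65)]
bail_left_bar [([219.0, 159.0], 0.55)]
bail_right_bar [([407.0, 216.0], 0.7)]
bail_right_bar [([233.0, 184.0], 0.52)]
left exp [374.52411301 222.30927134] [221.04559348 157.76356956]
t53.8 [ 521.  -314.8  248.6] [-179.56    1.1   -80.06] F [-0.4  0.3 -0.3] gap 38.7 j6 43.4
row [-0.5751, -0.1639, -0.0392] -80.06 rows>=12.0
```

View pics/b4s.png

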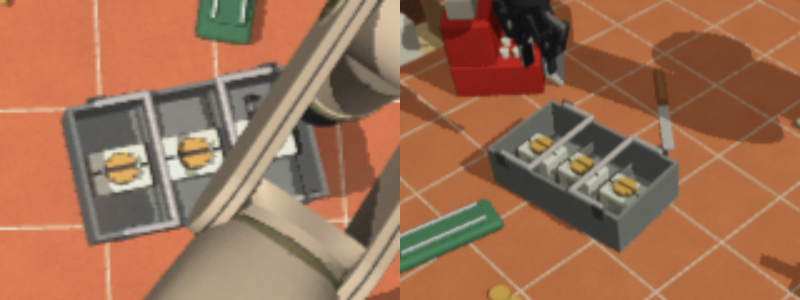

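Both bails lie level over the mouth: left about (150,150) and right about (230,100) in the left half, and the same in the scene half. That is the last of my 16 pictures, so from here I check by numbers only. Now to the tray.

```bash
python3 -m jog '[[-0.3,-0.08,-0.04,-45,100],[-0.3,-0.08,-0.04,-45,100],[-0.3,-0.08,-0.04,-45,100],[-0.3,-0.08,-0.04,-45,100],[-0.3,-0.08,-0.04,-45,100],[-0.3,-0.08,-0.04,-45,100],[-0.3,-0.08,-0.04,-45,100],[-0.3,-0.08,-0.04,-45,100]]' >/dev/null;python3 -c "
from h import *
st();go(590,212,300,10)"
```

```text
t54.5 [547.9  -4.2 295. ] [-178.9     0.46  -34.88] F [ 0.3 -0.9  0.8] gap 85.4 j6 28.4
row [-0.0892, -0.2015, -0.0004] -44.88 rows>=5.2
```

```bash
python3 -m jog '[[-0.089,-0.2,0,-45,100],[-0.089,-0.2,0,-45,100],[-0.089,-0.2,0,-45,100],[-0.089,-0.2,0,-45,100],[-0.089,-0.2,0,-45,100],[-0.089,-0.2,0,-45,100],[-0.089,-0.2,0,-45,100],[-0.089,-0.2,0,-45,100]]' >/dev/null;python3 - <<'E'
from h import *
st();p=shot('wrist');np.save('tr.npy',p['image']);np.save('trW.npy',p['W'])
print([(np.round(x['uv']).tolist(),round(x['conf'],2),ray(p,x['uv'],0).round()) for x in r.pinpoint(p,'tray')],[np.round(x['bbox']) for x in r.search_frame(p,'tray')])
im=patch(p,(583,279),30,140,2);hsv=cv2.cvtColor(im,cv2.COLOR_RGB2HSV)
g=cv2.inRange(hsv,(0,0,30),(179,60,200));g=cv2.morphologyEx(g,cv2.MORPH_OPEN,np.ones((5,5)));g=cv2.morphologyEx(g,cv2.MORPH_CLOSE,np.ones((45,45)))
for q in sorted(cv2.findContours(g,cv2.RETR_EXTERNAL,2)[0],key=cv2.contourArea)[-3:]:
  (x,y),wh,a=cv2.minAreaRect(q);print('tray',x/2-140+583,279+140-y/2,np.array(wh)/2,-a)
for z in (90,):
  im=patch(p,(583,279),z,70,4);hsv=cv2.cvtColor(im,cv2.COLOR_RGB2HSV)
  for lo,hi in (((10,40,150),(25,160,255)),((13,60,190),(25,150,255))):
    m=cv2.morphologyEx(cv2.inRange(hsv,lo,hi),cv2.MORPH_OPEN,np.ones((9,9)))
    for q in sorted(cv2.findContours(m,cv2.RETR_EXTERNAL,2)[0],key=cv2.contourArea)[-2:]:
      (x,y),wh,a=cv2.minAreaRect(q);print('fin',x/4-70+583,279+70-y/4,np.array(wh)/4,-a)
  for dx in range(-30,31,4): print(dx,hsv[280,280+dx*4],end=' ')
E
```

```text
t55.4 [589.6 209.1 298.8] [-178.93   -0.39    9.92] F [-0.   0.7  0.2] gap 85.1 j6 4.4
[([289.0, 106.0], 0.67, array([586., 289.,   0.]))] [array([222.,   0., 352., 201.])]
tray 587.5358276367188 289.0359191894531 [199.5818634  128.98597717] -75.00035095214844
fin 652.25 248.75 [2. 1.] -90.0
fin 587.272834777832 289.78942108154297 [79.45671844 14.26806736] -75.0685806274414
fin 587.0003280639648 289.84877014160156 [77.96401978 12.54651928] -75.25643920898438
-30 [ 38  20 150] -26 [ 34  14 144] -22 [ 39  22 154] -18 [ 39  22 152] -14 [ 35  19 148] -10 [ 35  20 150] -6 [ 37  22 149] -2 [23 47 92] 2 [ 17 136 236] 6 [ 18 124 239] 10 [ 18 129 237] 14 [ 15  83 145] 18 [ 35  20 150] 22 [ 39  22 150] 26 [ 43  24 148] 30 [ 40  15 150]
```

Tray centre (587.3,289.4), yaw 15°. The fitted sizes (199.6 x 129.0, fin 79.5 x 14.3) match the description.

```bash
python3 -c "
from h import *
go(587.3,289.4,140,15)"
```

```text
row [0.0104, -0.0761, 0.161] -5.04 rows>=3.6
```

```bash
python3 -m jog '[[0.0104,-0.076,0.04,-5,100],[0.0104,-0.076,0.08,-5,100],[0.0104,-0.076,0.12,-5,100],[0.0104,-0.076,0.161,-5,100],[0.0104,-0.076,0.161,-5,100],[0.0104,-0.076,0.161,-5,100],[0.0104,-0.076,0.161,-5,100]]' >/dev/null;python3 -c "
from h import *
st();go(587.3,289.4,73,15)"
```

```text
t56.2 [589.5 289.4 144.1] [-178.92   -0.85   14.89] F [ 0.2 -0.3  0.7] gap 85.7 j6 6.0
row [-0.0032, 0.0008, 0.0711] -0.11 rows>=1.4
```

```bash
python3 -m jog '[[-0.004,0.001,0.04,0,100],[-0.004,0.001,0.071,0,100],[-0.004,0.001,0.071,0,100],[-0.004,0.001,0.071,0,100]]' |grep -E 'pos|rot|force'; python3 -m jog '[[0,0,0,0,5],[0,0,0,0,5],[0,0,0,0,5],[0,0,0,0,5],[0,0,0,0,5],[0,0,0,0,5],[0,0,0,0,5],[0,0,0,0,5]]' 80; python3 -m jog '[[0,0,-0.02,0,5],[0,0,-0.06,0,5],[0,0,-0.11,0,5],[0,0,-0.16,0,5],[0,0,-0.16,0,5],[0,0,-0.16,0,5]]'; python3 -c "
from h import *
go(505.6,-253,240,9.9)"
```

```text
tool_pos: [587.9, 289.2, 75.7]
tcp_rot: [-178.9, -1.0, 14.9]
ft_force: [-0.1, 0.1, -0.5]
time: 57.4
tool_pos: [588.0, 289.3, 76.5]
tcp_rot: [-178.9, -1.0, 14.9]
ft_force: [-1.6, 0.5, 5.9]
finger_gap: 13.0
time: 58.0
tool_pos: [586.7, 285.8, 237.6]
tcp_rot: [-178.9, -1.1, 14.9]
ft_force: [-0.4, -0.0, -5.7]
finger_gap: 13.2
row [-0.2165, 0.4997, -0.0164] 4.97 rows>=10.9
```

```bash
python3 -m jog '[[-0.15,0.35,0,5,5],[-0.15,0.35,0,5,5],[-0.15,0.35,0,5,5],[-0.15,0.35,0,5,5],[-0.15,0.35,0,5,5],[-0.15,0.35,0,5,5],[-0.15,0.35,0,5,5],[-0.15,0.35,0,5,5]]' >/dev/null; python3 -c "
from h import *
st();go(505.6,-253,215,9.9)"
```

```text
t58.8 [528.8 -93.6 224. ] [-178.69   -0.69    9.75] F [ 1.1  0.2 -4.5] gap 13.5 j6 -26.4
row [-0.05, 0.1533, 0.0049] -0.15 rows>=3.2
```

```bash
python3 -m jog '[[-0.016,0.05,0,0,5],[-0.033,0.1,0,0,5],[-0.05,0.153,0,0,5],[-0.05,0.153,0,0,5],[-0.05,0.153,0,0,5],[-0.05,0.153,0,0,5]]' >/dev/null; python3 - <<'E'
from h import *
st();p=shot('wrist');go(505.6,-253,172,9.9)
c=np.array([505.6,-253]);yh=np.array([-.172,.985])
for l in ('bail_left_bar','bail_right_bar'): print(l,[(np.round(x['uv']).tolist(),round(x['conf'],2)) for x in r.pinpoint(p,l)][:6])
print([(np.round(x['uv']).tolist(),round(x['conf'],2),proj(p,[*c,0])) for x in r.pinpoint(p,'tote')])
E
```

```text
t59.4 [ 504.4 -251.8  217.3] [-178.49   -0.51    9.71] F [ 1.3  0.  -4.2] gap 13.1 j6 -42.5
row [-0.0, 0.003, 0.0458] -0.12 rows>=0.9
bail_left_bar []
bail_right_bar []
[]
```

```bash
python3 -m jog '[[0,0.002,0.015,0,5],[0,0.002,0.03,0,5],[0,0.002,0.04,0,5],[0,0.002,0.046,0,5],[0,0.002,0.046,0,5]]'
```

```text
time: 60.1
tool_pos: [505.5, -251.5, 171.4]
tcp_rot: [-178.5, -0.5, 9.9]
ft_force: [0.3, 0.7, -4.0]
finger_gap: 12.9
```

```bash
python3 -m jog '[[0,0.0015,0.001,0,5],[0,0.0015,0.0025,0,5],[0,0.0015,0.0025,0,5]]'; python3 -c "
from h import *
go(505.6,-253,167.5,9.9)"
```

```text
time: 60.4
tool_pos: [505.9, -253.2, 169.1]
tcp_rot: [-178.5, -0.5, 9.8]
ft_force: [-1.1, -0.1, -4.7]
finger_gap: 12.7
row [-0.0003, -0.0002, 0.0016] -0.05 rows>=0.0
```

```bash
python3 -m jog '[[0,0,0.001,0,5],[0,0,0.0025,0,5],[0,0,0.0025,0,5]]'; python3 -m jog '[[0,0,0,0,15],[0,0,0,0,20],[0,0,0,0,30],[0,0,0,0,50],[0,0,0,0,100],[0,0,0,0,100],[0,0,0,0,100],[0,0,0,0,100]]'|grep -E 'pos|force|gap'; python3 -m jog '[[0,0,-0.03,0,100],[0,0,-0.07,0,100],[0,0,-0.12,0,100],[0,0,-0.16,0,100],[0,0,-0.16,0,100],[0,0,-0.16,0,100]]'; python3 -c "
from h import *
y=np.radians(9.9);go(505.6+68*np.sin(y),-253-68*np.cos(y),340,9.9)"
```

```text
time: 60.7
tool_pos: [506.5, -253.3, 168.1]
tcp_rot: [-178.6, -0.6, 9.9]
ft_force: [-0.7, 2.3, 3.7]
finger_gap: 13.0
tool_pos: [506.5, -253.3, 168.1]
ft_force: [0.3, 0.4, -0.3]
finger_gap: 85.2
time: 62.1
tool_pos: [506.0, -257.8, 329.6]
tcp_rot: [-178.7, -0.8, 9.9]
ft_force: [-0.1, -0.2, -1.0]
finger_gap: 85.3
row [0.0006, 0.0629, -0.0118] -0.05 rows>=1.3
```

Now I check the tray pose, the bails (visible beyond the tray) and the tool by measurement.

```bash
python3 -m jog '[[0,0.063,-0.03,0,100],[0,0.063,-0.03,0,100],[0,0.063,-0.03,0,100],[0,0.063,-0.03,0,100],[0,0.063,-0.03,0,100]]' >/dev/null;python3 - <<'E'
from h import *
st();p=shot('wrist');b=shot('scene');a=shot('top')
im=patch(p,(505.6,-253),181,70,4);hsv=cv2.cvtColor(im,cv2.COLOR_RGB2HSV)
m=cv2.morphologyEx(cv2.inRange(hsv,(13,60,150),(25,160,255)),cv2.MORPH_OPEN,np.ones((9,9)))
for q in sorted(cv2.findContours(m,cv2.RETR_EXTERNAL,2)[0],key=cv2.contourArea)[-2:]:
  (x,y),wh,an=cv2.minAreaRect(q);print('fin',x/4-70+505.6,-253+70-y/4,np.array(wh)/4,-an)
c=np.array([505.6,-253])
for n,q in (('wrist',p),('scene',b),('top',a)):
  for l,X in (('tray',[*c,91]),('bail_left_bar',[*(c+45*np.array([-.172,.985])),86]),('bail_right_bar',[*(c-45*np.array([-.172,.985])),86]),('tool',[364.1,234.8,15]),('hammer',[0,0,0]),('jar',[763,219,0])):
    print(n,l,[(np.round(x['uv']).tolist(),round(x['conf'],2)) for x in r.pinpoint(q,l)][:3],'exp',proj(q,X).round())
E
```

```text
t62.6 [ 516.2 -319.6  356.5] [-178.62   -0.67    9.88] F [-0.7  0.6 -0.8] gap 85.8 j6 -47.1
fin 506.7367340087891 -251.33010864257812 [78.89735413 14.23211002] -79.95342254638672
wrist tray [([285.0, 118.0], 0.61)] exp [281. 118.]
wrist bail_left_bar [] exp [281.  75.]
wrist bail_right_bar [] exp [281. 159.]
wrist tool [] exp [ 221. -436.]
wrist hammer [] exp [-136. -200.]
wrist jar [] exp [ 596. -293.]
scene tray [([206.0, 150.0], 0.97)] exp [208. 150.]
scene bail_left_bar [] exp [221. 158.]
scene bail_right_bar [] exp [196. 145.]
scene tool [([375.0, 239.0], 0.84), ([397.0, 219.0], 0.84)] exp [375. 238.]
scene hammer [([420.0, 372.0], 0.97)] exp [384. 136.]
scene jar [([257.0, 342.0], 0.94), ([373.0, 242.0], 0.48)] exp [259. 339.]
top tray [([391.0, 219.0], 0.66)] exp [390. 219.]
top bail_left_bar [] exp [375. 222.]
top bail_right_bar [] exp [404. 216.]
top tool [([229.0, 305.0], 0.49), ([231.0, 272.0], 0.45)] exp [229. 272.]
top hammer [([147.0, 207.0], 0.91), ([233.0, 146.0], 0.16)] exp [309. 393.]
top jar [([233.0, 144.0], 0.59)] exp [233. 149.]
```

```bash
python3 - <<'E'
from h import *
p=shot('wrist')
im=patch(p,(506,-252),121,140,2);g=cv2.GaussianBlur(cv2.cvtColor(im,cv2.COLOR_RGB2GRAY),(3,3),0).astype(float)
# average along tray axes: profile of gradient at tray edges (rim z=121)
M=cv2.getRotationMatrix2D((280,280),-10.0,1);w=cv2.warpAffine(g,M,(560,560))
px=np.abs(np.gradient(w[150:410].mean(0)));py=np.abs(np.gradient(w[:,220:340].mean(1)))
f=lambda q:sorted([(int(i)/2-140) for i in np.argsort(q)[::-1][:14]])
print('x edges (expect +-65)',f(px));print('y edges (expect +-100)',f(py))
E
```

```text
x edges (expect +-65) [-69.5, -69.0, -64.5, -64.0, -60.0, -59.5, -59.0, -56.0, -55.5, -55.0, 57.5, 58.0, 61.5, 62.0]
y edges (expect +-100) [-105.0, -104.5, -104.0, -103.5, -103.0, -102.5, -96.5, -96.0, -95.5, -95.0, -94.5, 106.0, 106.5, 107.0]
```

```bash
python3 -c "
from h import *
st();print(r.hand_in())"
```

```text
t63.7 [ 516.5 -320.6  358.2] [-178.75   -0.77    9.85] F [ 1.  -0.7 -0.1] gap 85.5 j6 -47.1
the job is handed in; nothing more can be done
None
```

I did every step and handed the job in at about 64 s; no verdict is reported, so the result rests on my own checks.

I trimmed all three boxes with the white tool and hung it back in its stand. I then placed the boxes in the tote bays, swung both bails in and set the tray on them. Box 1 was knocked about 40 mm aside during the run, and I re-measured it before picking it up.

**What the last checks showed:**
- **Slots:** 0–3° off the ridges (limit 7.4°).
- **Boxes:** within about 3 mm of their bay centres.
- **Tray:** fin about 2 mm from the tote's centre and square within 1°. Contact on lowering put the underside at about 91–92 mm.
- **Tool:** collar about 1.6 mm from the stand's centre when last measured close up; the scene camera still placed it there at the end.
- **Bystanders:** the jar was still where I expected it at the end. I did not re-measure the others, but nothing came near them.

**Less certain:**
- **Right bail:** my first grip was too high and it partly slipped, but the bail fell in after passing vertical. In the picture before the tray went on, both bails lay level. The detector put the right bar 3 px off its expected place, and the tray now hides it.
- **Tray rim:** the final edge measurement was too noisy to confirm level, so that rests on the fin position and the contact height.

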